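# Pack door wedges head to tail and lock the tray

### The job

Take the plug adapter out of the plywood tray and stand it on the desk well clear of the tray, then pack all the wooden door wedges in the tray, on the side they already lie on, as one solid row across it, alternately head to tail: the flat back of the first squarely against the end wall beside the clamp post, slope to slope and back to back from there on, without gaps. Then lock them in: pull the black clamp knob up, turn it until its bar has swung over the row as far as it goes, and push the knob fully down again, leaving the other things on the desk where they are.

Things in the scene. Friction and masses are not known exactly. Their poses are not given: they have to be found in the camera images.
- tray: fixed plywood tray: base board 6 mm thick over x -62..166, y -67..39 mm, with a pen of low walls: inside 152 mm along x and 61 mm along y, floor 6 mm and wall tops 14 mm above the desk, walls 6 mm thick. Origin at desk level under the centre of the inner face of the end wall beside the clamp post; x runs from that wall along the row to be packed, y across it, z up
- pen_start (a point): on the pen floor at the foot of that end wall (tray x = y = 0, 6 mm up), axes as the tray. The first wedge, back on this wall, has its y along the tray's +y and its origin at x = 12 mm; the next is turned half round with origin at 36 mm; and so on every 24 mm
- post (a point): foot of the steel clamp post, outside the pen at tray x = -40, y = -42 mm, on the board; 24 mm thick (36 mm at the foot), 33 mm high above the desk. Two steel stop blocks stand beside it, 25 mm from its axis, and reach 10 mm above the underside of the lowered bar
- wedge1: wooden door wedge lying on its side, 56 mm long, 26 mm high, thickness tapering from 34 mm (thick end) to 14 mm (thin end), about 50 g, sides upright. Origin on the underside midway along; y points to the thin end, z up. Flat back: plane x = -12 mm. Slope: from x = +22 mm at y = -28 mm to x = +2 mm at y = +28 mm. Each fills 24 mm of a packed row. Some wedges may be absent
- wedge2: another, same as wedge1. The two end faces (y = -28 and +28 mm) are parallel, so a wedge can be gripped over its 56 mm length, above the pen walls and clear of its neighbours
- wedge3: another wedge, same as wedge1
- wedge4: another wedge, same as wedge1
- wedge5: another wedge, same as wedge1
- wedge6: another wedge, same as wedge1
- adapter: white plug adapter, a 45 x 45 mm block 36 mm high, standing in the tray's pen at the start; origin centre of its underside
- knob_grip (a point): on the clamp's turning axis, 30 mm above the bar's underside: where to grip the black knob, a block 34 mm long along this point's x (the way the bar points) and 14 mm wide along y, standing 8 to 36 mm above the bar's underside. The bar is 178 mm long from the axis, 14 mm wide, 8 mm thick; down, its underside is 34 mm above the desk, 2 mm over packed wedges
- lock_lift (a joint): height by which knob and bar are pulled up, m: 0 fully down, 0.024 top stop. Stays where it is left; 2 to 6 N moves it. The bar must be up 12 mm or more to turn past the stop blocks
- lock_turn (a joint): turn of knob and bar, rad, counter-clockwise from above: 0 to 0.1 parked, pointing away from the tray; 1.40 (end stop) bar over the row. Light friction, stays where it is left. The bar can go fully down only when parked or above about 1.34
- crate_front (a point): top of the front wall of the big open crate of scrap that stands fixed behind the tray: 120 mm high, about 350 mm wide, nowhere nearer than x = 0.61 m, from y = -0.07 to 0.28 m; do not swing into it
- coupler: bystander: grey pipe coupler standing upright, 32 mm across and 45 mm high; leave alone
- padlock: bystander: brass padlock lying flat, 62 x 40 x 17 mm; leave alone
- tape_roll: bystander: red tape roll, 92 mm across, 19 mm high; leave alone
- elbow: bystander: white pipe elbow, 60 x 60 x 30 mm; leave alone
There are look-alikes about, which are no part of the job. What is shaped like the wedge2 but red is not meant.

How it is judged (in metres and radians):
On the way, in this order (a step that is already met when the one before it is completed fails the run):
1. the plug adapter stands on the desk clear of the tray (height (world z) of adapter below 0.006 m and angle between adapter's own z axis and vertical below 0.15 rad and (x of adapter in the frame of tray below -0.102 m or x of adapter in the frame of tray above 0.206 m or y of adapter in the frame of tray below -0.107 m or y of adapter in the frame of tray above 0.079 m)), for 0.2 s.
2. all wedges lie packed in the tray, alternately head to tail, without gaps (x of wedge1 in the frame of tray between 0.006 and 0.141 m and y of wedge1 in the frame of tray between -0.006 and 0.006 m and z of each of wedge1, wedge2, wedge3, wedge4, wedge5, wedge6 in the frame of tray below 0.0085 m and angle between each of wedge1, wedge2, wedge3, wedge4, wedge5, wedge6's own z axis and vertical below 0.08 rad and angle between the y axis of each of wedge1, wedge2, wedge3, wedge4, wedge5, wedge6 and the y axis of tray, either way round below 0.14 rad and ((x of tray in the frame of wedge1 below 0 m and x of wedge1 in the frame of tray below 0.017 m) or (x of tray in the frame of wedge1 below 0 m and (x of wedge2 in the frame of wedge1 between -0.03 and -0.018 m or x of wedge3 in the frame of wedge1 between -0.03 and -0.018 m or x of wedge4 in the frame of wedge1 between -0.03 and -0.018 m or x of wedge5 in the frame of wedge1 between -0.03 and -0.018 m or x of wedge6 in the frame of wedge1 between -0.03 and -0.018 m)) or (x of tray in the frame of wedge1 above 0 m and (x of wedge2 in the frame of wedge1 between 0.018 and 0.03 m or x of wedge3 in the frame of wedge1 between 0.018 and 0.03 m or x of wedge4 in the frame of wedge1 between 0.018 and 0.03 m or x of wedge5 in the frame of wedge1 between 0.018 and 0.03 m or x of wedge6 in the frame of wedge1 between 0.018 and 0.03 m))) and x of wedge2 in the frame of tray between 0.006 and 0.141 m and y of wedge2 in the frame of tray between -0.006 and 0.006 m and ((x of tray in the frame of wedge2 below 0 m and x of wedge2 in the frame of tray below 0.017 m) or (x of tray in the frame of wedge2 below 0 m and (x of wedge1 in the frame of wedge2 between -0.03 and -0.018 m or x of wedge3 in the frame of wedge2 between -0.03 and -0.018 m or x of wedge4 in the frame of wedge2 between -0.03 and -0.018 m or x of wedge5 in the frame of wedge2 between -0.03 and -0.018 m or x of wedge6 in the frame of wedge2 between -0.03 and -0.018 m)) or (x of tray in the frame of wedge2 above 0 m and (x of wedge1 in the frame of wedge2 between 0.018 and 0.03 m or x of wedge3 in the frame of wedge2 between 0.018 and 0.03 m or x of wedge4 in the frame of wedge2 between 0.018 and 0.03 m or x of wedge5 in the frame of wedge2 between 0.018 and 0.03 m or x of wedge6 in the frame of wedge2 between 0.018 and 0.03 m))) and x of wedge3 in the frame of tray between 0.006 and 0.141 m and y of wedge3 in the frame of tray between -0.006 and 0.006 m and ((x of tray in the frame of wedge3 below 0 m and x of wedge3 in the frame of tray below 0.017 m) or (x of tray in the frame of wedge3 below 0 m and (x of wedge1 in the frame of wedge3 between -0.03 and -0.018 m or x of wedge2 in the frame of wedge3 between -0.03 and -0.018 m or x of wedge4 in the frame of wedge3 between -0.03 and -0.018 m or x of wedge5 in the frame of wedge3 between -0.03 and -0.018 m or x of wedge6 in the frame of wedge3 between -0.03 and -0.018 m)) or (x of tray in the frame of wedge3 above 0 m and (x of wedge1 in the frame of wedge3 between 0.018 and 0.03 m or x of wedge2 in the frame of wedge3 between 0.018 and 0.03 m or x of wedge4 in the frame of wedge3 between 0.018 and 0.03 m or x of wedge5 in the frame of wedge3 between 0.018 and 0.03 m or x of wedge6 in the frame of wedge3 between 0.018 and 0.03 m))) and x of wedge4 in the frame of tray between 0.006 and 0.141 m and y of wedge4 in the frame of tray between -0.006 and 0.006 m and ((x of tray in the frame of wedge4 below 0 m and x of wedge4 in the frame of tray below 0.017 m) or (x of tray in the frame of wedge4 below 0 m and (x of wedge1 in the frame of wedge4 between -0.03 and -0.018 m or x of wedge2 in the frame of wedge4 between -0.03 and -0.018 m or x of wedge3 in the frame of wedge4 between -0.03 and -0.018 m or x of wedge5 in the frame of wedge4 between -0.03 and -0.018 m or x of wedge6 in the frame of wedge4 between -0.03 and -0.018 m)) or (x of tray in the frame of wedge4 above 0 m and (x of wedge1 in the frame of wedge4 between 0.018 and 0.03 m or x of wedge2 in the frame of wedge4 between 0.018 and 0.03 m or x of wedge3 in the frame of wedge4 between 0.018 and 0.03 m or x of wedge5 in the frame of wedge4 between 0.018 and 0.03 m or x of wedge6 in the frame of wedge4 between 0.018 and 0.03 m))) and x of wedge5 in the frame of tray between 0.006 and 0.141 m and y of wedge5 in the frame of tray between -0.006 and 0.006 m and ((x of tray in the frame of wedge5 below 0 m and x of wedge5 in the frame of tray below 0.017 m) or (x of tray in the frame of wedge5 below 0 m and (x of wedge1 in the frame of wedge5 between -0.03 and -0.018 m or x of wedge2 in the frame of wedge5 between -0.03 and -0.018 m or x of wedge3 in the frame of wedge5 between -0.03 and -0.018 m or x of wedge4 in the frame of wedge5 between -0.03 and -0.018 m or x of wedge6 in the frame of wedge5 between -0.03 and -0.018 m)) or (x of tray in the frame of wedge5 above 0 m and (x of wedge1 in the frame of wedge5 between 0.018 and 0.03 m or x of wedge2 in the frame of wedge5 between 0.018 and 0.03 m or x of wedge3 in the frame of wedge5 between 0.018 and 0.03 m or x of wedge4 in the frame of wedge5 between 0.018 and 0.03 m or x of wedge6 in the frame of wedge5 between 0.018 and 0.03 m))) and x of wedge6 in the frame of tray between 0.006 and 0.141 m and y of wedge6 in the frame of tray between -0.006 and 0.006 m and ((x of tray in the frame of wedge6 below 0 m and x of wedge6 in the frame of tray below 0.017 m) or (x of tray in the frame of wedge6 below 0 m and (x of wedge1 in the frame of wedge6 between -0.03 and -0.018 m or x of wedge2 in the frame of wedge6 between -0.03 and -0.018 m or x of wedge3 in the frame of wedge6 between -0.03 and -0.018 m or x of wedge4 in the frame of wedge6 between -0.03 and -0.018 m or x of wedge5 in the frame of wedge6 between -0.03 and -0.018 m)) or (x of tray in the frame of wedge6 above 0 m and (x of wedge1 in the frame of wedge6 between 0.018 and 0.03 m or x of wedge2 in the frame of wedge6 between 0.018 and 0.03 m or x of wedge3 in the frame of wedge6 between 0.018 and 0.03 m or x of wedge4 in the frame of wedge6 between 0.018 and 0.03 m or x of wedge5 in the frame of wedge6 between 0.018 and 0.03 m)))), for 0.3 s.
3. the knob is pulled up while the bar is still parked (value of joint lock_lift above 0.011 m and value of joint lock_turn below 0.3 rad), for 0.05 s.
4. the bar is swung over the row with the knob still up (value of joint lock_lift above 0.008 m and value of joint lock_turn above 1.3 rad), for 0.05 s.
5. the knob is pushed fully down (value of joint lock_lift below 0.003 m and value of joint lock_turn above 1.3 rad), for 0.2 s.
At the end, for the whole second after the job is handed in: Adapter upright on the desk, centre 40 mm off the board; all wedges flat (0.08 rad), square (0.14 rad) and central (6 mm) in the pen; first back within 5 mm of end wall, then slope to slope, back to back, origins 18 to 30 mm apart; knob within 3 mm of down, past 1.3 rad; all at rest (all of step 1 and all of step 2 and all of step 5 and linear speed of each of wedge1, wedge2, wedge3, wedge4, wedge5, wedge6, adapter below 0.02 m/s); the robot touches nothing.
It fails at once if a bystander was moved more than 40 mm (distance of any of coupler, padlock, tape_roll, elbow from where it was at the start of the episode above 0.04 m).
Of wedge1, wedge2, wedge3, wedge4, wedge5, wedge6 only 4 to 6 are there at a start; the rules pass over those that are not, and their reading is None.
At some moment in a run one of adapter may be knocked a few centimetres aside while the robot is not near it.
Once in a run the grip may slacken for a moment while it holds something.
It also fails if it takes over 210 s, if anything falls off the work surface, if the arm or the gripper's body presses on something with over 40 N, if the wrist force passes 120 N, or if a joint passes its speed limit or range.

### The arm

A 6-joint arm with a two-finger parallel gripper is mounted at the origin on a cart in front of the work surface, level with it; the furniture and walls round the work are solid. World frame = base frame: x ahead of the robot, y to its left, z up, the work surface at z = 0. Lengths are in m, angles in degrees, forces in N, time in s.
With the tool pointing down it reaches from about 0.425 to 0.95 m from the base axis. Payload 14.7 kg.
Tool frame: the origin (TCP) lies at the centre of the arm's flange, where the gripper is bolted on; the fingertips stand 173 mm ahead of it and the grasp point (between the pads) lies 155 mm ahead of it (ctrl.grip_depth is the distance from the TCP to the grasp point, in m); y points along the fingers, z is the direction in which the jaws open and shut, and the axes are right-handed (so a half turn about y gives the same grasp; the last joint's range is limited). The gripper opens to 85 mm and grips with 20 to 120 N. Pads are 22 mm wide; open, the fingers measure 114 mm over their backs; the gripper's body (76 mm by 85 mm) begins 54 mm behind the grasp point. The pads swing forward as they close: fully open they stand 13 mm farther back than shut.
Start: joints at [-69.534, 27.513, 91.461, -0, 61.026, -2.67], TCP at [0.255, -0.598, 0.405] pointing down, gripper open.
Joint ranges: [-157.49, 157.49], [-46.99, 117.5], [13.45, 153.17], [-89.5, 269.5], [5.16, 153.95], [-167.48, 167.48]. Speed limits (degrees/s): [108.29, 108.29, 136.94, 172.46, 172.46, 172.46].

### API

Orientations are given as [roll, pitch, yaw] about the fixed x, y, z axes, in that order (R = Rz(yaw) Ry(pitch) Rx(roll)).
In Python, from rig import ctrl gives the robot as it stands. The module is installed in compiled form; this text tells all that it offers.
- The arm moves only by the tool apply_moves, never from a script. Its argument "targets" is a list of rows, each an object of numbers: "tx", "ty", "tz": the shift along the tool's x, y, z in mm; "roll": the turn about the tool's y in degrees; "gripper": the opening, from -1 (shut) to 1 (fully open), so that 0 is half open. A call has exactly 5 rows; each row shifts and turns the commanded pose from where the row before left it, along the tool's axes as they then stand; what a row does not reach is not made up. A row lasts 1/10 s, in which the tool goes at most 50 mm and 8.59 degrees, less where a joint would pass 70% of its speed; a pose out of reach is approached as far as the arm can. A call with a gripper value outside its range is refused whole. The fingers move at their own pace and stop on an object; "force" is the grip in N (left out, the last holds). Time passes only in rows, so rows that do not move let the fingers close, or fill a call up. It gives the time, the measured TCP pose, the force and the opening at its end, in the units of the state.
- ctrl.sense(): the state, without advancing time (a new reading comes with each control period).
- ctrl.get_image(name): name is "side" or "top" or "wrist"; returns (picture, depth): 480x640x3 uint8, blue, green, red; 480x640 float32, m along the optical axis (not along the pixel's ray), 0 where there is no reading.
- ctrl.camera_info(name): a dict with "K" (3x3 intrinsics, pixels), "pose" (4x4, takes a point from camera to world coordinates); the wrist camera has in their place "T_tool_cam" (4x4, takes a point from camera to tool coordinates, whose origin is the TCP and whose axes are the tool frame's). Camera axes: x right, y down, z forward; pixel columns grow to the right and rows downward; lengths in m; the calibration is good to about 2 mm. The wrist camera is an equidistant fisheye: a pixel r from the principal point sees the ray r / f radians off the axis. A picture is of the moment at which its call begins: read the wrist's pose just before it. camera_info takes no time and is no camera call.
- ctrl.close_job(): hands the job in, once; it reports no verdict.
The state is a dict: "time": time; "joints": joint angles; "qvel": joint speeds; "effort": joint torques, N m; "position": TCP position; "tool_rot": TCP orientation; "force": force on the tool from outside, world axes, zero at the start; "torque": the same for the moment, N m; "gripper_width": finger opening in m.
Only numpy, scipy, OpenCV 4.12 (cv2) and the standard library are available. Lean on these libraries where they do the work, as an engineer would, in place of code of your own. Each camera call takes 0.05 s, during which the arm holds its last target. There are 200 camera calls.

## Working session

There is one attempt and no reset: what is moved stays moved. The work goes in short steps, Python scripts to look and compute and a tool call to move; the robot and the scene stay as the last step left them, time stands still between calls to the robot, and variables do not carry over. Pictures are saved under pics/ and viewed, about 12 in all and at most 16, crops included, and the job is handed in when it is done.

Besides the shell and the picture viewer there is one more tool, called after "Call:" as name([rows], argument=value, ...), one row to a line, values as JSON. apply_moves: Moves the arm, as the interface text tells. Its arguments: {"type":"object","properties":{"targets":{"type":"array","items":{"type":"object","properties":{"tx":{"type":"number"},"ty":{"type":"number"},"tz":{"type":"number"},"roll":{"type":"number"},"gripper":{"type":"number"}}}},"force":{"type":"number"}},"required":["targets"]}

```bash
mkdir -p pics; cat > h.py <<'E'
import numpy as np, cv2
from rig import ctrl
def snap(n,f):
    im,d=ctrl.get_image(n); cv2.imwrite('pics/%s.png'%f,im); np.save('pics/%s.npy'%f,d); return im,d
def cloud(n,d):
    i=ctrl.camera_info(n);K=np.array(i['K']);P=np.array(i['pose'])
    v,u=np.mgrid[:480,:640]
    c=np.stack([(u-K[0,2])/K[0,0]*d,(v-K[1,2])/K[1,1]*d,d,np.ones_like(d)],-1)
    return (c@P.T)[...,:3]
E
python3 - <<'E'
from h import *
print(ctrl.sense())
for n in ('top','side'):
    print(n,ctrl.camera_info(n)); snap(n,n+'0')
print(ctrl.camera_info('wrist'))
E
```

```text
{'time': 0.0, 'joints': array([-6.95313780e+01,  2.75502520e+01,  9.14920222e+01,  3.71258899e-04,
        6.10251824e+01, -2.67027196e+00]), 'qvel': array([-0.03256089, -0.02969552,  0.02886596, -0.00994627, -0.07066436,
       -0.1167082 ]), 'effort': array([ 2.62940150e-03, -9.50641608e+01, -4.30188847e+01,  1.70661988e-04,
        1.19570651e-02,  2.73582731e-05]), 'position': array([ 0.25537764, -0.59753022,  0.40407901]), 'tool_rot': array([-9.00673683e+01,  3.46690554e-03, -1.56861288e+02]), 'force': array([-0.16281465,  0.09467614,  0.1646715 ]), 'torque': array([-0.01937393,  0.02409488,  0.02513175]), 'gripper_width': 0.08512287491297234}
top {'K': array([[556.06954689,   0.        , 308.72128275],
       [  0.        , 556.06954689, 233.82505463],
       [  0.        ,   0.        ,   1.        ]]), 'pose': array([[-2.55395891e-02, -9.86664280e-01,  1.60752380e-01,
         2.59271090e-01],
       [-9.99673809e-01,  2.52192465e-02, -4.03308874e-03,
         1.80039022e-02],
       [-7.47493206e-05, -1.60802948e-01, -9.86986528e-01,
         1.67988159e+00],
       [ 0.0000
[... 404 characters left out ...]
27867e+00],
       [ 1.06732573e-04, -7.76407784e-01, -6.30230864e-01,
         1.03204606e+00],
       [ 0.00000000e+00,  0.00000000e+00,  0.00000000e+00,
         1.00000000e+00]])}
{'K': array([[371.64829954,   0.        , 316.10731366],
       [  0.        , 371.64829954, 239.0318607 ],
       [  0.        ,   0.        ,   1.        ]]), 'T_tool_cam': array([[ 5.70957592e-04,  9.61997635e-01,  2.73057183e-01,
        -6.95386924e-02],
       [ 1.45314254e-03, -2.73057737e-01,  9.61996549e-01,
         3.09602221e-02],
       [ 9.99998781e-01, -1.52468224e-04, -1.55382408e-03,
         1.13036738e-03],
       [ 0.00000000e+00,  0.00000000e+00,  0.00000000e+00,
         1.00000000e+00]])}
```

View pics/top0.png

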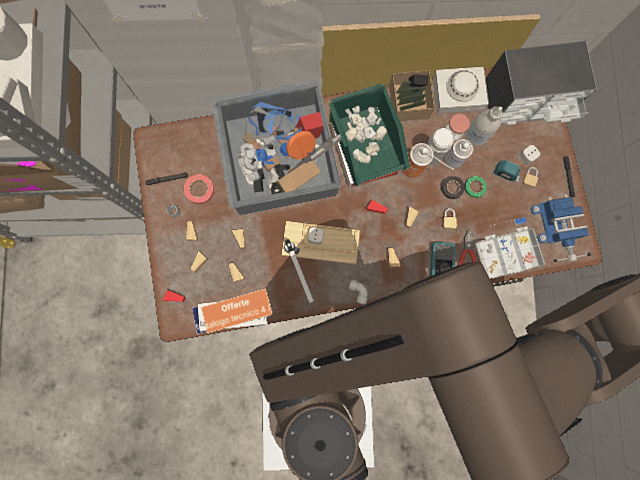

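View pics/side0.png

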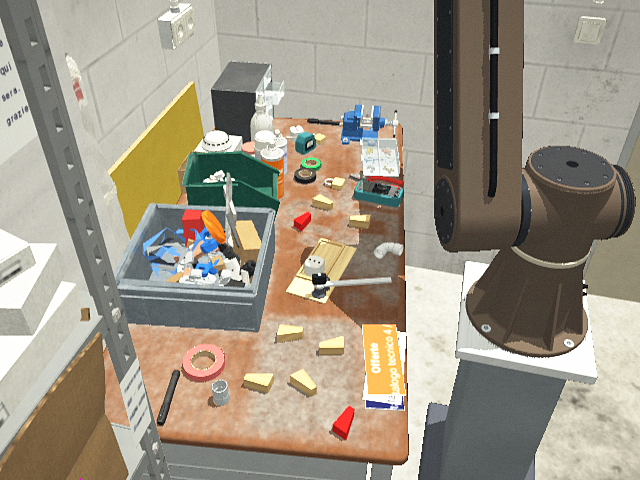

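```bash
cat >> h.py <<'E'
from scipy.spatial.transform import Rotation as R
from scipy.optimize import minimize
def campose(n,s=None):
    i=ctrl.camera_info(n)
    if n!='wrist': return np.array(i['K']),np.array(i['pose'])
    T=np.eye(4);T[:3,:3]=R.from_euler('xyz',s['tool_rot'],degrees=True).as_matrix();T[:3,3]=s['position']
    return np.array(i['K']),T@np.array(i['T_tool_cam'])
def ortho(n,im,d,z,xr,yr,res=.001,s=None):
    """rectified to plane z; rows: x decreasing down, cols: y decreasing right. returns colour, height map, X, Y"""
    K,P=campose(n,s)
    X,Y=np.meshgrid(np.arange(xr[1],xr[0],-res),np.arange(yr[1],yr[0],-res),indexing='ij')
    p=(np.stack([X,Y,np.full_like(X,z)],-1)-P[:3,3])@P[:3,:3]
    if n=='wrist':
        rho=np.hypot(p[...,0],p[...,1]);th=np.arctan2(rho,p[...,2]);a=th/np.maximum(rho,1e-9)
    else: a=1/p[...,2]
    u=(K[0,0]*a*p[...,0]+K[0,2]).astype('f4');v=(K[1,1]*a*p[...,1]+K[1,2]).astype('f4')
    col=cv2.remap(im,u,v,cv2.INTER_LINEAR);dd=cv2.remap(d,u,v,cv2.INTER_NEAREST)
    zz=P[2,3]+(P[2,:3]*p).sum(-1)*dd/p[...,2]; zz[dd==0]=np.nan
    return col,zz,X,Y
WP=np.array([[-12,-28],[22,-28],[2,28],[-12,28]])/1000.
def fitpoly(mask,X,Y,poly,x0,y0,a0s,res=.001):
    """pose (x,y,yaw deg) maximising IoU"""
    m=cv2.GaussianBlur(mask.astype('f4'),(0,0),1.2)
    def cost(q):
        c,s_=np.cos(np.radians(q[2])),np.sin(np.radians(q[2]))
        w=poly@np.array([[c,s_],[-s_,c]])+q[:2]/1000
        pt=np.stack([(Y[0,0]-w[:,1])/res,(X[0,0]-w[:,0])/res],1)
        t=np.zeros(mask.shape,'u1');cv2.fillPoly(t,[np.round(pt*16).astype(int)],255,cv2.LINE_AA,4)
        t=cv2.GaussianBlur(t.astype('f4')/255,(0,0),1.2)
        return 1-np.minimum(t,m).sum()/np.maximum(t,m).sum()
    best=None
    for a in a0s:
        r=minimize(cost,[x0*1000,y0*1000,a],method='Nelder-Mead',options=dict(initial_simplex=np.array([[0,0,0],[8,0,0],[0,8,0],[0,0,20]])+[x0*1000,y0*1000,a]))
        if best is None or r.fun<best.fun: best=r
    return best.x,best.fun
E
cat > loc.py <<'E'
from h import *
import sys
f=sys.argv[1]
im=cv2.imread('pics/%s.png'%f);d=np.load('pics/%s.npy'%f)
C=cloud('top',d)
for u,v in [(190,231),(238,238),(198,261),(236,271),(411,216),(393,257)]:
    x,y,z=np.nanmedian(C[v-1:v+2,u-1:u+2].reshape(-1,3),0)
    o,h,X,Y=ortho('top',im,d,.026,(x-.06,x+.06),(y-.06,y+.06))
    m=abs(h-.026)<.008
    n,l,st,ce=cv2.connectedComponentsWithStats(m.astype('u1'));k=1+np.argmax(st[1:,4]);m=l==k
    cx,cy=X[m].mean(),Y[m].mean()
    q,e=fitpoly(m,X,Y,WP,cx,cy,range(0,360,30))
    print((u,v),'z%.4f area%d'%(np.median(h[m]),m.sum()),q.round(1),'err%.2f'%e, 'col',im[v,u])
E
python3 loc.py top0
python3 - <<'E'
from h import *
im=cv2.imread('pics/top0.png');d=np.load('pics/top0.npy')
o,h,X,Y=ortho('top',im,d,.014,(.36,.64),(-.16,.14))
cv2.imwrite('pics/tray.png',cv2.resize(o,None,fx=2,fy=2,interpolation=cv2.INTER_CUBIC))
C=cloud('top',d)
for u,v in [(290,246),(298,262),(308,298),(316,235),(345,245),(174,210),(199,188),(450,220),(357,290),(270,320)]:print((u,v),C[v,u].round(4))
E
```

```text
(190, 231) z0.0272 area1366 [549.7 368.4 266.8] err0.10 col [151 207 236]
(238, 238) z0.0266 area1332 [521.8 219.4  96.7] err0.11 col [149 206 235]
(198, 261) z0.0266 area1376 [452.5 347.7  47.6] err0.09 col [149 204 234]
(236, 271) z0.0263 area1328 [421.7 235.5 285.7] err0.10 col [149 204 235]
(411, 216) z0.0261 area1336 [ 573.1 -298.2   58. ] err0.12 col [151 208 236]
(393, 257) z0.0261 area1368 [ 452.5 -236.6  272.1] err0.11 col [154 211 238]
(290, 246) [0.4874 0.0672 0.0657]
(298, 262) [0.4469 0.0459 0.0014]
(308, 298) [0.3359 0.0183 0.0376]
(316, 235) [ 0.523  -0.0104  0.0351]
(345, 245) [ 0.4941 -0.0979  0.0102]
(174, 210) [ 6.179e-01  4.244e-01 -1.000e-04]
(199, 188) [0.6853 0.3476 0.0009]
(450, 220) [ 0.5616 -0.4193  0.0179]
(357, 290) [ 0.3568 -0.1283  0.0172]
(270, 320) [0.2752 0.133  0.0059]
```

View pics/tray.png

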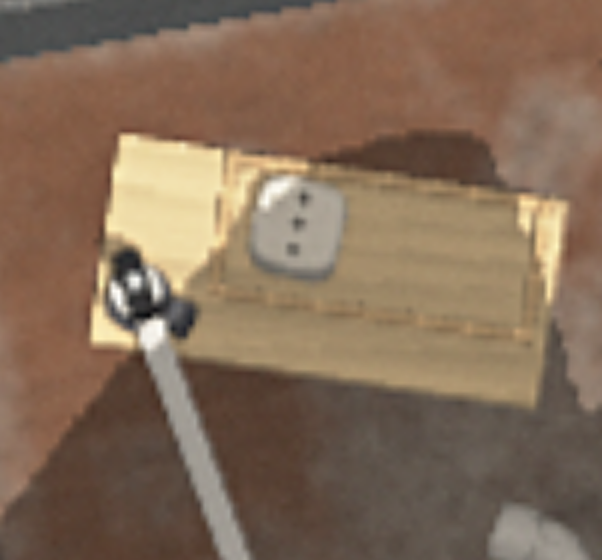

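```bash
cat >> h.py <<'E'
BOARD=np.array([[-62,-67],[166,-67],[166,39],[-62,39]])/1000.
SQ=np.array([[-1,-1],[1,-1],[1,1],[-1,1]])*.0225
def plan(*wps,p=None,yaw=None):
    """wps: (x,y,ztcp,yaw). prints roll then shift per leg, tool axes mm"""
    s=ctrl.sense()
    p=s['position'] if p is None else np.array(p); yaw=s['tool_rot'][2] if yaw is None else yaw
    print('t%.1f'%s['time'],'from',(p*1000).round(1),'yaw%.1f'%yaw,'w%.1f'%(s['gripper_width']*1000),'F',s['force'].round(1))
    for x,y,z,g in wps:
        j6=(np.degrees(np.arctan2(y,x))-90-g+180)%360-180
        d=(g-yaw+180)%360-180
        cur=(np.degrees(np.arctan2(p[1],p[0]))-90-yaw+180)%360-180
        roll=-d   # choose direction by joint6
        M=R.from_euler('xyz',[-90,0,g],degrees=True).as_matrix()
        v=M.T@(np.array([x,y,z])-p)*1000
        print('roll %.1f  shift tx %.1f ty %.1f tz %.1f   j6 %.0f->%.0f'%(roll,*v,cur,j6)); p=np.array([x,y,z]);yaw=g
def tw(T,x,y,z=0):
    """tray frame mm -> world m, T=(x,y,yaw) mm,mm,deg"""
    a=np.radians(T[2]);return np.array([T[0]+x*np.cos(a)-y*np.sin(a),T[1]+x*np.sin(a)+y*np.cos(a)])/1000
E
python3 - <<'E'
from h import *
im=cv2.imread('pics/top0.png');d=np.load('pics/top0.npy')
o,h,X,Y=ortho('top',im,d,.006,(.36,.64),(-.18,.16))
m=(h>.004)&(h<.05)&(o[...,1]>90)
m=(h>.0035)&(X<.605)
hsv=cv2.cvtColor(o,cv2.COLOR_BGR2HSV);print(hsv[150,250],hsv[110,60])
m=(abs(hsv[...,0].astype(int)-20)<7)&(hsv[...,1]<150)
m=cv2.morphologyEx(m.astype('u1'),cv2.MORPH_CLOSE,np.ones((41,41)));m=cv2.morphologyEx(m,cv2.MORPH_OPEN,np.ones((25,25)))
T,e=fitpoly(m>0,X,Y,BOARD,.51,.03,[-98]);print('tray',T,e)
o2,h2,X2,Y2=ortho('top',im,d,.042,(.46,.58),(-.08,.06))
m2=(h2>.032)&(h2<.05);print(np.nanmedian(h2[m2]))
print('adapter',fitpoly(m2,X2,Y2,SQ,.52,-.01,[-98,-70,-50]))
c=tw(T,76,-10)
plan((*c,.405,T[2]))
E
```

```text
[ 18  90 159] [ 11 119 124]
tray [ 522.03478541   21.211548   -104.96368422] 0.5711625814437866
0.04086909367118863
adapter (array([ 523.55802648,   -7.71892625, -102.77426369]), np.float64(0.23332136869430542))
t0.1 from [ 255.3 -597.6  404.1] yaw-156.9 w85.6 F [0.2 0.3 0.9]
roll -51.9  shift tx -590.7 ty -0.9 tz 87.9   j6 0->9
```

Call:
apply_moves([
  {"roll":-8.3},
  {"roll":-8.3},
  {"roll":-8.3},
  {"roll":-8.3},
  {"roll":-8.3},
])

```text
schema error: expected keys tx, ty, tz, roll, gripper
```

Call:
apply_moves([
  {"roll":-8.3},
  {"roll":-8.3},
  {"tx":-40,"tz":10},
  {"tx":-40,"tz":10},
  {"tx":-40,"tz":10},
])

```text
schema error: expected keys tx, ty, tz, roll, gripper
```

Call:
apply_moves([
  {"tx":-40,"tz":10},
  {"tx":-40,"tz":10},
  {"tx":-40,"tz":10},
  {"tx":-40,"tz":10},
  {"tx":-40,"tz":10},
])

```text
schema error: expected keys tx, ty, tz, roll, gripper
```

Call:
apply_moves([
  {"tx":-40,"tz":10},
  {"tx":-40,"tz":10},
  {"tx":-40,"tz":10},
  {"tx":-40,"tz":10},
  {"tx":-40,"tz":10},
])

```text
schema error: expected keys tx, ty, tz, roll, gripper
```

Call:
apply_moves([
  {"tx":-40,"tz":10},
  {"tx":-40,"tz":6},
  {},
  {},
  {},
])

```text
schema error: expected keys tx, ty, tz, roll, gripper
```

```bash
python3 - <<'E'
from h import *
s=ctrl.sense();print(s['position'],s['tool_rot'],s['joints'].round(1))
im,d=snap('wrist','w1');np.save('pics/w1s.npy',s,allow_pickle=True)
o,h,X,Y=ortho('wrist',im,d,.006,(.38,.62),(-.18,.14),s=s)
cv2.imwrite('pics/w1o.png',cv2.resize(o,None,fx=2.4,fy=2.4,interpolation=cv2.INTER_CUBIC))
E
```

```text
[ 0.25533678 -0.59756848  0.40413322] [-9.00618144e+01  3.39086244e-03 -1.56867107e+02] [-69.5  27.5  91.5   0.   61.   -2.7]
```

View pics/w1o.png

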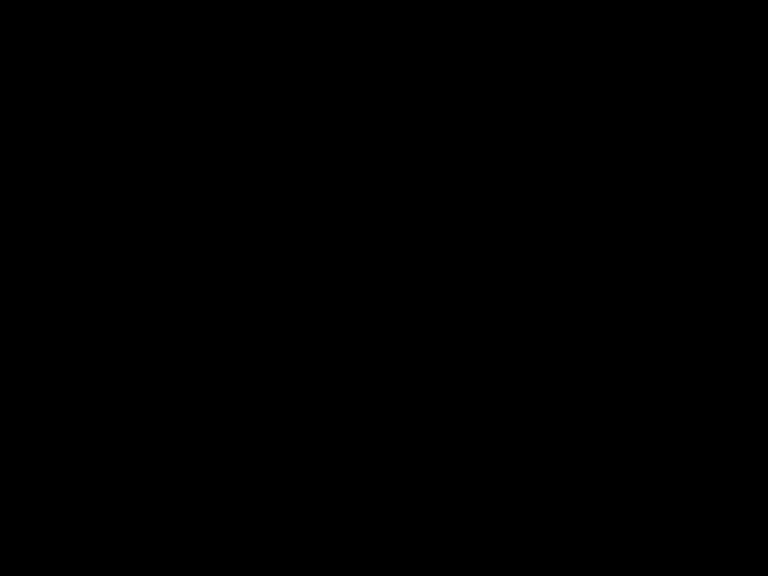

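Call:
apply_moves([
  {"tx":0,"ty":0,"tz":0,"roll":-8.3,"gripper":1},
  {"tx":0,"ty":0,"tz":0,"roll":-8.3,"gripper":1},
  {"tx":0,"ty":0,"tz":0,"roll":-8.3,"gripper":1},
  {"tx":0,"ty":0,"tz":0,"roll":-8.3,"gripper":1},
  {"tx":0,"ty":0,"tz":0,"roll":-8.3,"gripper":1},
])

```text
time: 0.65
position: [0.2554, -0.5976, 0.4044]
tool_rot: [-90.0, 0.0, -115.0]
force: [-0.1, 0.7, 0.5]
gripper_width: 0.0855
```

Call:
apply_moves([
  {"tx":0,"ty":0,"tz":0,"roll":-8.3,"gripper":1},
  {"tx":0,"ty":0,"tz":0,"roll":-8.3,"gripper":1},
  {"tx":-40,"ty":0,"tz":10,"roll":0,"gripper":1},
  {"tx":-40,"ty":0,"tz":10,"roll":0,"gripper":1},
  {"tx":-40,"ty":0,"tz":10,"roll":0,"gripper":1},
])

```text
time: 1.15
position: [0.3035, -0.4824, 0.4043]
tool_rot: [-90.0, 0.0, -98.8]
force: [0.9, -0.4, 0.8]
gripper_width: 0.0854
```

Call:
apply_moves([
  {"tx":-40,"ty":0,"tz":10,"roll":0,"gripper":1},
  {"tx":-40,"ty":0,"tz":10,"roll":0,"gripper":1},
  {"tx":-40,"ty":0,"tz":10,"roll":0,"gripper":1},
  {"tx":-40,"ty":0,"tz":10,"roll":0,"gripper":1},
  {"tx":-40,"ty":0,"tz":10,"roll":0,"gripper":1},
])

```text
time: 1.65
position: [0.3835, -0.292, 0.4047]
tool_rot: [-90.0, 0.0, -98.8]
force: [0.6, -0.3, 0.2]
gripper_width: 0.0854
```

Call:
apply_moves([
  {"tx":-40,"ty":0,"tz":10,"roll":0,"gripper":1},
  {"tx":-40,"ty":0,"tz":10,"roll":0,"gripper":1},
  {"tx":-40,"ty":0,"tz":10,"roll":0,"gripper":1},
  {"tx":-40,"ty":0,"tz":10,"roll":0,"gripper":1},
  {"tx":-40,"ty":0,"tz":10,"roll":0,"gripper":1},
])

```text
time: 2.15
position: [0.4635, -0.1019, 0.4047]
tool_rot: [-90.0, -0.0, -98.8]
force: [-1.1, -0.3, -0.3]
gripper_width: 0.0855
```

Call:
apply_moves([
  {"tx":-40,"ty":0,"tz":10,"roll":0,"gripper":1},
  {"tx":-40,"ty":0,"tz":6,"roll":0,"gripper":1},
  {"tx":0,"ty":0,"tz":0,"roll":0,"gripper":1},
  {"tx":0,"ty":0,"tz":0,"roll":0,"gripper":1},
  {"tx":0,"ty":0,"tz":0,"roll":0,"gripper":1},
])

```text
time: 2.65
position: [0.4908, -0.0275, 0.4046]
tool_rot: [-90.0, -0.0, -98.8]
force: [-0.0, -0.1, -0.1]
gripper_width: 0.0853
```

```bash
python3 - <<'E'
from h import *
s=ctrl.sense();print(s['position'],s['tool_rot'],s['joints'].round(1))
im,d=snap('wrist','w1');np.save('pics/w1s.npy',s,allow_pickle=True)
o,h,X,Y=ortho('wrist',im,d,.006,(.38,.62),(-.18,.14),s=s)
cv2.imwrite('pics/w1o.png',cv2.resize(o,None,fx=2.4,fy=2.4,interpolation=cv2.INTER_CUBIC))
E
```

```text
[ 0.49082247 -0.02750196  0.40457838] [-9.00248351e+01 -1.19651836e-02 -9.87742511e+01] [ -6.7  14.9 111.8  -0.   53.4   2. ]
```

View pics/w1o.png

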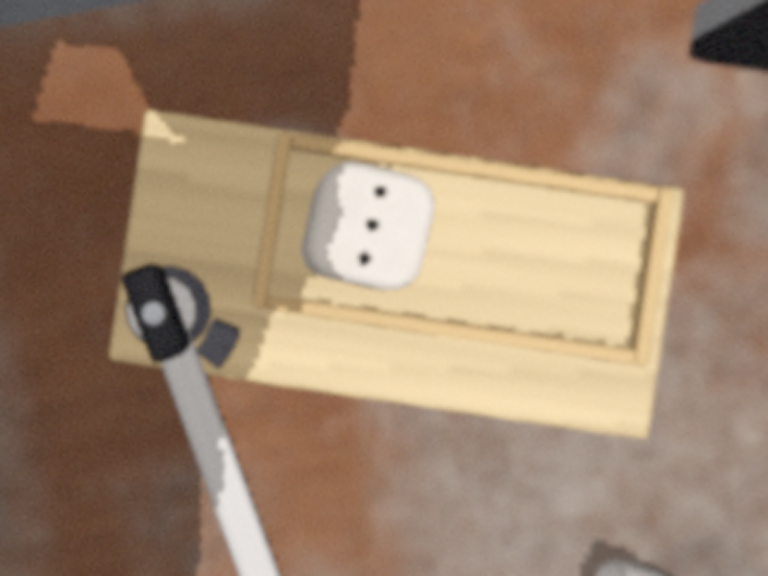

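```bash
python3 - <<'E'
from h import *
s=np.load('pics/w1s.npy',allow_pickle=True).item();im=cv2.imread('pics/w1.png');d=np.load('pics/w1.npy')
pc=np.array([[109,357],[646,438],[684,188],[145,111]])
w=np.stack([.62-pc[:,1]/2400,.14-pc[:,0]/2400],1)
a=BOARD-BOARD.mean(0);b=w-w.mean(0)
th=np.arctan2((a[:,0]*b[:,1]-a[:,1]*b[:,0]).sum(),(a*b).sum())
c,n=np.cos(th),np.sin(th);t=w.mean(0)-np.array([[c,-n],[n,c]])@BOARD.mean(0)
print('tray',t*1000,np.degrees(th),'res',((a@np.array([[c,n],[-n,c]])-b)*1000).round(1).tolist())
o,h,X,Y=ortho('wrist',im,d,.042,(.46,.58),(-.08,.06),s=s)
m=(h>.036)&(h<.05);print(np.nanmedian(h[m]),m.sum())
print('adapter',fitpoly(m,X,Y,SQ,.52,-.01,[-98,-110,-85]))
for u,v in((220,300),(500,250)):
    x,y=.62-v/2400,.14-u/2400
    print(x,y)
o,h,X,Y=ortho('wrist',im,d,.006,(.38,.62),(-.18,.14),s=s)
print('floor',np.nanmedian(h[90:110,190:230]),'bar',np.nanmedian(h[150:165,78:84]),'desk',np.nanmedian(h[200:220,170:190]))
o,h,X,Y=ortho('wrist',im,d,.070,(.44,.56),(.04,.14),s=s)
m=(h>.060)&(h<.08);print('knob',X[m].mean(),Y[m].mean(),np.nanmedian(h[m]),cv2.minAreaRect(np.stack([X[m],Y[m]],1).astype('f4')*1000))
E
```

```text
tray [527.46789303  24.40563555] -98.37691553581699 res [[-1.0, 0.9], [-0.5, -0.9], [0.2, -0.5], [1.3, 0.5]]
0.03981035328296911 2158
adapter (array([ 524.1064458 ,   -8.08968043, -104.09178336]), np.float64(0.26359981298446655))
0.495 0.04833333333333335
0.5158333333333334 -0.06833333333333333
floor 0.005690402149709173 bar 0.0419183133508822 desk -4.7932047383347776e-05
knob 0.4925367965367965 0.0697532467532467 0.06947945739388797 ((492.5072937011719, 69.72993469238281), (33.57628631591797, 14.524080276489258), 19.983104705810547)
```

```bash
python3 - <<'E'
from h import *
s=np.load('pics/w1s.npy',allow_pickle=True).item();im=cv2.imread('pics/w1.png');d=np.load('pics/w1.npy')
o,h,X,Y=ortho('wrist',im,d,.042,(.46,.58),(-.08,.06),s=s)
for th in (.03,.034,.038):
    m=(h>th)&(h<.06)
    n,l,st,ce=cv2.connectedComponentsWithStats(m.astype('u1'));k=1+np.argmax(st[1:,4]);m=l==k
    print(st[k],cv2.minAreaRect(np.stack([X[m],Y[m]],1).astype('f4')*1000),X[m].mean(),Y[m].mean())
    cv2.imwrite('pics/m.png',m*255)
print(np.nanpercentile(h[m],[5,25,50,75,95]))
E
```

```text
[  44   33   50   48 1845] ((523.7633666992188, -8.270729064941406), (45.46781921386719, 44.62969970703125), 77.90524291992188) 0.5237284552845528 -0.008442818428184345
[  45   33   49   48 1826] ((523.7413940429688, -8.3731689453125), (45.25828552246094, 44.62969970703125), 77.90524291992188) 0.5237864184008761 -0.008651150054764575
[  45   33   49   47 1699] ((523.778076171875, -8.794946670532227), (44.22237014770508, 43.99748611450195), 77.00537872314453) 0.5239111241907003 -0.00893819894055333
[0.03841744 0.03913809 0.03969022 0.04024612 0.04116949][ WARN:0@0.608] global loadsave.cpp:1063 imwrite_ Unsupported depth image for selected encoder is fallbacked to CV_8U.
```

```bash
python3 - <<'E'
from h import *
plan((.5238,-.0085,.405,-102),(.5238,-.0085,.188,-102),(.5238,-.0085,.30,-102),(.49,.293,.30,-102),(.49,.293,.183,-102))
E
```

```text
t2.7 from [490.8 -27.8 404.6] yaw-98.8 w85.3 F [-0.2 -0.5  0.3]
roll 3.2  shift tx -25.7 ty -0.4 tz 28.2   j6 6->11
roll 0.0  shift tx 0.0 ty 217.0 tz -0.0   j6 11->11
roll 0.0  shift tx -0.0 ty -112.0 tz 0.0   j6 11->11
roll 0.0  shift tx -287.9 ty 0.0 tz -95.7   j6 11->43
roll 0.0  shift tx 0.0 ty 117.0 tz -0.0   j6 43->43
```

Call:
apply_moves([
  {"tx":0,"ty":0,"tz":0,"roll":3.2,"gripper":1},
  {"tx":-25.7,"ty":0,"tz":28.2,"roll":0,"gripper":1},
  {"tx":0,"ty":45,"tz":0,"roll":0,"gripper":1},
  {"tx":0,"ty":45,"tz":0,"roll":0,"gripper":1},
  {"tx":0,"ty":45,"tz":0,"roll":0,"gripper":1},
])

```text
time: 3.2
position: [0.5239, -0.0088, 0.2686]
tool_rot: [-89.9, 0.0, -102.1]
force: [1.6, -1.5, -0.7]
gripper_width: 0.0853
```

Call:
apply_moves([
  {"tx":0,"ty":40,"tz":0,"roll":0,"gripper":1},
  {"tx":0,"ty":25,"tz":0,"roll":0,"gripper":1},
  {"tx":0,"ty":16.5,"tz":0,"roll":0,"gripper":1},
  {"tx":0,"ty":0,"tz":0,"roll":0,"gripper":1},
  {"tx":0,"ty":0,"tz":0,"roll":0,"gripper":1},
])

```text
time: 3.7
position: [0.524, -0.0085, 0.1885]
tool_rot: [-90.0, -0.0, -102.0]
force: [0.3, -0.2, 0.6]
gripper_width: 0.0856
```

Call:
apply_moves([
  {"tx":0,"ty":0,"tz":0,"roll":0,"gripper":-0.4},
  {"tx":0,"ty":0,"tz":0,"roll":0,"gripper":-0.4},
  {"tx":0,"ty":0,"tz":0,"roll":0,"gripper":-0.4},
  {"tx":0,"ty":0,"tz":0,"roll":0,"gripper":-0.4},
  {"tx":0,"ty":0,"tz":0,"roll":0,"gripper":-0.4},
], force=50)

```text
time: 4.2
position: [0.5244, -0.0077, 0.1893]
tool_rot: [-89.9, 0.0, -102.0]
force: [-2.6, -2.2, 14.9]
gripper_width: 0.0436
```

Call:
apply_moves([
  {"tx":0,"ty":0,"tz":0,"roll":0,"gripper":-0.4},
  {"tx":0,"ty":0,"tz":0,"roll":0,"gripper":-0.4},
  {"tx":0,"ty":0,"tz":0,"roll":0,"gripper":-0.4},
  {"tx":0,"ty":-10,"tz":0,"roll":0,"gripper":-0.4},
  {"tx":0,"ty":-15,"tz":0,"roll":0,"gripper":-0.4},
])

```text
time: 4.7
position: [0.5238, -0.0076, 0.2136]
tool_rot: [-90.1, -0.0, -102.0]
force: [0.6, 0.8, -0.6]
gripper_width: 0.0436
```

Call:
apply_moves([
  {"tx":0,"ty":-45,"tz":0,"roll":0,"gripper":-0.4},
  {"tx":0,"ty":-42,"tz":0,"roll":0,"gripper":-0.4},
  {"tx":-36,"ty":0,"tz":-12,"roll":0,"gripper":-0.4},
  {"tx":-36,"ty":0,"tz":-12,"roll":0,"gripper":-0.4},
  {"tx":-36,"ty":0,"tz":-12,"roll":0,"gripper":-0.4},
])

```text
time: 5.2
position: [0.5109, 0.1065, 0.3015]
tool_rot: [-89.9, 0.0, -102.0]
force: [1.0, 0.3, -0.8]
gripper_width: 0.0436
```

Call:
apply_moves([
  {"tx":-36,"ty":0,"tz":-12,"roll":0,"gripper":-0.4},
  {"tx":-36,"ty":0,"tz":-12,"roll":0,"gripper":-0.4},
  {"tx":-36,"ty":0,"tz":-12,"roll":0,"gripper":-0.4},
  {"tx":-36,"ty":0,"tz":-12,"roll":0,"gripper":-0.4},
  {"tx":-36,"ty":0,"tz":-12,"roll":0,"gripper":-0.4},
])

```text
time: 5.7
position: [0.4893, 0.2956, 0.3011]
tool_rot: [-90.0, 0.0, -102.0]
force: [1.2, 0.4, -1.0]
gripper_width: 0.0437
```

Call:
apply_moves([
  {"tx":0,"ty":0,"tz":0,"roll":0,"gripper":-0.4},
  {"tx":0,"ty":40,"tz":0,"roll":0,"gripper":-0.4},
  {"tx":0,"ty":40,"tz":0,"roll":0,"gripper":-0.4},
  {"tx":0,"ty":20,"tz":0,"roll":0,"gripper":-0.4},
  {"tx":0,"ty":5,"tz":0,"roll":0,"gripper":-0.4},
])

```text
time: 6.2
position: [0.489, 0.2932, 0.1936]
tool_rot: [-90.2, -0.1, -102.0]
force: [-0.6, -0.2, -0.3]
gripper_width: 0.0439
```

```bash
python3 - <<'E'
from h import *
plan()
im,d=snap('side','s2')
c=im[250:420,150:420];cv2.imwrite('pics/s2c.png',cv2.resize(c,None,fx=2.9,fy=2.9,interpolation=cv2.INTER_CUBIC))
E
```

```text
t6.2 from [489.  293.2 193.6] yaw-102.0 w43.9 F [-0.6 -0.2 -0.3]
```

View pics/s2c.png

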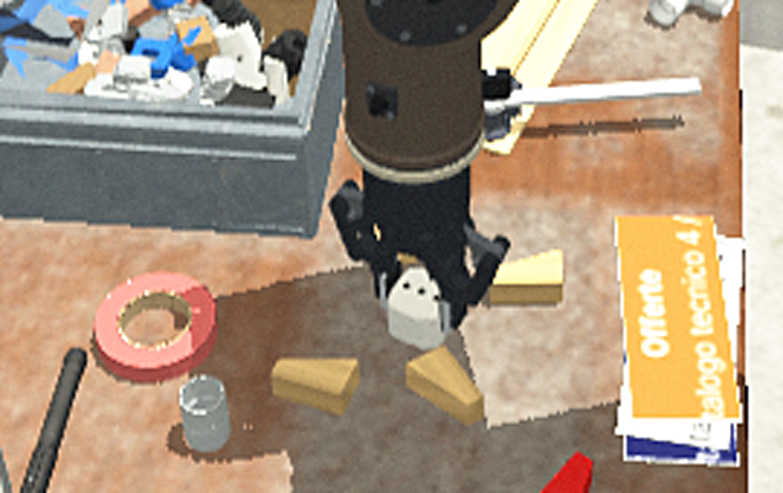

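Call:
apply_moves([
  {"tx":0,"ty":4,"tz":0,"roll":0,"gripper":-0.4},
  {"tx":0,"ty":2,"tz":0,"roll":0,"gripper":-0.4},
  {"tx":0,"ty":1,"tz":0,"roll":0,"gripper":-0.4},
  {"tx":0,"ty":1,"tz":0,"roll":0,"gripper":-0.4},
  {"tx":0,"ty":0,"tz":0,"roll":0,"gripper":-0.4},
])

```text
time: 6.75
position: [0.4899, 0.294, 0.1876]
tool_rot: [-90.0, 0.0, -102.0]
force: [-0.1, -0.8, -0.6]
gripper_width: 0.0436
```

Call:
apply_moves([
  {"tx":0,"ty":1,"tz":0,"roll":0,"gripper":-0.4},
  {"tx":0,"ty":1,"tz":0,"roll":0,"gripper":-0.4},
  {"tx":0,"ty":1,"tz":0,"roll":0,"gripper":-0.4},
  {"tx":0,"ty":1,"tz":0,"roll":0,"gripper":-0.4},
  {"tx":0,"ty":0,"tz":0,"roll":0,"gripper":-0.4},
])

```text
time: 7.25
position: [0.4898, 0.294, 0.1834]
tool_rot: [-90.0, 0.0, -102.0]
force: [-1.7, -1.5, 5.5]
gripper_width: 0.0437
```

Call:
apply_moves([
  {"tx":0,"ty":0,"tz":0,"roll":0,"gripper":0.2},
  {"tx":0,"ty":0,"tz":0,"roll":0,"gripper":0.4},
  {"tx":0,"ty":0,"tz":0,"roll":0,"gripper":1},
  {"tx":0,"ty":0,"tz":0,"roll":0,"gripper":1},
  {"tx":0,"ty":0,"tz":0,"roll":0,"gripper":1},
])

```text
time: 7.75
position: [0.4898, 0.294, 0.1832]
tool_rot: [-90.0, -0.0, -102.0]
force: [-1.0, -0.2, 0.1]
gripper_width: 0.0854
```

Call:
apply_moves([
  {"tx":0,"ty":-20,"tz":0,"roll":0,"gripper":1},
  {"tx":0,"ty":-40,"tz":0,"roll":0,"gripper":1},
  {"tx":0,"ty":-45,"tz":0,"roll":0,"gripper":1},
  {"tx":0,"ty":-45,"tz":0,"roll":0,"gripper":1},
  {"tx":0,"ty":-40,"tz":0,"roll":0,"gripper":1},
])

```text
time: 8.25
position: [0.4897, 0.2939, 0.3755]
tool_rot: [-90.0, 0.0, -102.0]
force: [0.0, -0.1, -0.4]
gripper_width: 0.0853
```

Call:
apply_moves([
  {"tx":0,"ty":-25,"tz":0,"roll":0,"gripper":1},
  {"tx":0,"ty":0,"tz":-35,"roll":0,"gripper":1},
  {"tx":0,"ty":0,"tz":0,"roll":0,"gripper":1},
  {"tx":0,"ty":0,"tz":0,"roll":0,"gripper":1},
  {"tx":0,"ty":0,"tz":0,"roll":0,"gripper":1},
])

```text
time: 8.75
position: [0.4559, 0.3012, 0.398]
tool_rot: [-90.0, -0.0, -102.0]
force: [0.4, -0.2, 0.4]
gripper_width: 0.0854
```

```bash
cat > wl.py <<'E'
from h import *
import sys
def wlook(f,seeds,size=.055):
    s=ctrl.sense();im,d=snap('wrist',f);np.save('pics/%ss.npy'%f,s,allow_pickle=True)
    print('t',s['time'],s['position'].round(4),s['tool_rot'].round(2))
    for n,(x,y) in seeds.items():
        o,h,X,Y=ortho('wrist',im,d,.026,(x-size,x+size),(y-size,y+size),s=s)
        m=abs(h-.026)<.008
        k,l,st,ce=cv2.connectedComponentsWithStats(m.astype('u1'))
        if k<2: print(n,'none');continue
        # component nearest centre with fair area
        j=min([i for i in range(1,k) if st[i,4]>600] or [1],key=lambda i:np.hypot(*(ce[i]-np.array(m.shape)/2)))
        m=l==j;q,e=fitpoly(m,X,Y,WP,X[m].mean(),Y[m].mean(),range(0,360,30))
        print(n,q.round(1),'err %.2f area %d z %.4f'%(e,m.sum(),np.median(h[m])))
SEEDS=dict(A=(.55,.368),B=(.522,.219),C=(.4525,.348),D=(.422,.2355),E=(.573,-.298),F=(.4525,-.237))
E
python3 - <<'E'
from wl import *
wlook('w2',{k:SEEDS[k] for k in 'ABCD'})
s=np.load('pics/w2s.npy',allow_pickle=True).item();im=cv2.imread('pics/w2.png');d=np.load('pics/w2.npy')
o,h,X,Y=ortho('wrist',im,d,.036,(.42,.56),(.22,.36),s=s)
m=(h>.031)&(h<.05)
k,l,st,ce=cv2.connectedComponentsWithStats(m.astype('u1'));j=1+np.argmax(st[1:,4]);m=l==j
print('adapter',np.nanpercentile(h[m],[5,50,95]),cv2.minAreaRect(np.stack([X[m],Y[m]],1).astype('f4')*1000))
o,h,X,Y=ortho('wrist',im,d,.026,(.38,.60),(.14,.44),s=s)
cv2.imwrite('pics/w2o.png',cv2.resize(o,None,fx=2.4,fy=2.4))
E
```

```text
t 8.75 [0.4559 0.3012 0.398 ] [ -89.99   -0.   -101.95]
A [548.5 367.4 264.8] err 0.06 area 1354 z 0.0257
B [520.3 220.5  96.8] err 0.06 area 1486 z 0.0255
C [446.5 354.3  56.2] err 0.50 area 2604 z 0.0270
D [422.7 236.5 285.7] err 0.04 area 1433 z 0.0257
adapter [0.03207654 0.03370121 0.03507338] ((484.556640625, 316.3018798828125), (44.53639221191406, 43.983551025390625), 79.38023376464844)
```

View pics/w2o.png

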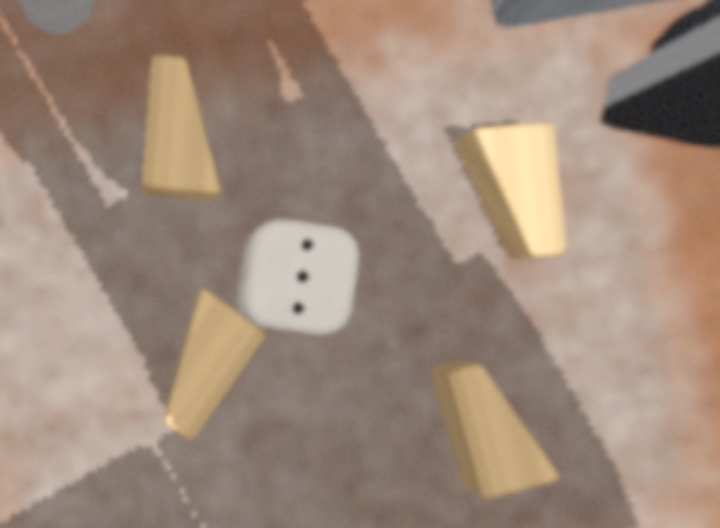

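```bash
cat >> h.py <<'E'
TR=(527.8,24.2,-98.4)
def slot(i,off=2): return tw(TR,12+24*(i-1)+off,0)
def pp(x,y,g,i,off=2,zp=.182,zt=.28,**k):
    sx,sy=slot(i,off)
    plan((x/1000,y/1000,zt,g),(x/1000,y/1000,zp,g),(x/1000,y/1000,zt,g),(sx,sy,zt,TR[2]),(sx,sy,zp+.0065,TR[2]),**k)
E
python3 -c "
from h import *
pp(422.4,236.2,-74.3,1)"
```

```text
t8.8 from [456.  301.2 397.9] yaw-102.0 w85.0 F [ 0.3  0.1 -0. ]
roll -27.7  shift tx 53.4 ty 117.9 tz -50.0   j6 45->14
roll -0.0  shift tx 0.0 ty 98.0 tz -0.0   j6 14->14
roll -0.0  shift tx 0.0 ty -98.0 tz 0.0   j6 14->14
roll 24.1  shift tx 208.3 ty -0.0 tz 135.2   j6 14->10
roll -0.0  shift tx 0.0 ty 91.5 tz -0.0   j6 10->10
```

Call:
apply_moves([
  {"tx":0,"ty":0,"tz":0,"roll":-8,"gripper":0.7},
  {"tx":0,"ty":0,"tz":0,"roll":-8,"gripper":0.7},
  {"tx":0,"ty":0,"tz":0,"roll":-8,"gripper":0.7},
  {"tx":0,"ty":0,"tz":0,"roll":-3.7,"gripper":0.7},
  {"tx":18,"ty":20,"tz":-17,"roll":0,"gripper":0.7},
])

```text
time: 9.3
position: [0.4464, 0.2808, 0.3794]
tool_rot: [-89.7, 0.1, -74.1]
force: [1.4, -0.3, 0.2]
gripper_width: 0.0725
```

Call:
apply_moves([
  {"tx":18,"ty":38,"tz":-17,"roll":0,"gripper":0.7},
  {"tx":17.4,"ty":40,"tz":-16,"roll":0,"gripper":0.7},
  {"tx":0,"ty":40,"tz":0,"roll":0,"gripper":0.7},
  {"tx":0,"ty":40,"tz":0,"roll":0,"gripper":0.7},
  {"tx":0,"ty":22,"tz":0,"roll":0,"gripper":0.7},
])

```text
time: 9.8
position: [0.4217, 0.2355, 0.1953]
tool_rot: [-90.2, -0.0, -74.3]
force: [0.5, 0.2, 0.1]
gripper_width: 0.073
```

Call:
apply_moves([
  {"tx":0,"ty":15.9,"tz":0,"roll":0,"gripper":0.7},
  {"tx":0,"ty":0,"tz":0,"roll":0,"gripper":0.7},
  {"tx":0,"ty":0,"tz":0,"roll":0,"gripper":0.0},
  {"tx":0,"ty":0,"tz":0,"roll":0,"gripper":0.0},
  {"tx":0,"ty":0,"tz":0,"roll":0,"gripper":0.0},
])

```text
time: 10.3
position: [0.4224, 0.2364, 0.1833]
tool_rot: [-89.9, 0.0, -74.3]
force: [-0.0, 0.0, -0.4]
gripper_width: 0.0542
```

Call:
apply_moves([
  {"tx":0,"ty":0,"tz":0,"roll":0,"gripper":0.0},
  {"tx":0,"ty":0,"tz":0,"roll":0,"gripper":0.0},
  {"tx":0,"ty":-10,"tz":0,"roll":0,"gripper":0.0},
  {"tx":0,"ty":-20,"tz":0,"roll":0,"gripper":0.0},
  {"tx":0,"ty":0,"tz":0,"roll":0,"gripper":0.0},
])

```text
time: 10.8
position: [0.4225, 0.2366, 0.2145]
tool_rot: [-89.8, 0.0, -74.3]
force: [0.7, -0.3, 0.3]
gripper_width: 0.0544
```

```bash
python3 - <<'E'
from h import *
plan((*slot(1),.28,TR[2]))
im,d=snap('wrist','w3');cv2.imwrite('pics/w3c.png',im[150:480,100:540])
E
```

```text
t10.8 from [422.5 236.6 214.5] yaw-74.3 w54.4 F [ 0.7 -0.3  0.3]
roll 24.1  shift tx 208.7 ty -65.5 tz 135.2   j6 14->10
```

View pics/w3c.png

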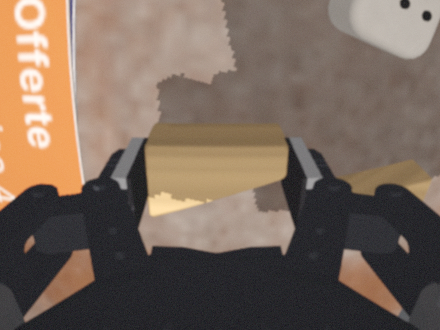

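Call:
apply_moves([
  {"tx":0,"ty":-40,"tz":0,"roll":0,"gripper":0.0},
  {"tx":0,"ty":-25.5,"tz":0,"roll":0,"gripper":0.0},
  {"tx":0,"ty":0,"tz":0,"roll":8,"gripper":0.0},
  {"tx":0,"ty":0,"tz":0,"roll":8,"gripper":0.0},
  {"tx":0,"ty":0,"tz":0,"roll":8.1,"gripper":0.0},
])

```text
time: 11.35
position: [0.4218, 0.2362, 0.2778]
tool_rot: [-90.0, 0.0, -98.7]
force: [0.7, -0.0, -0.2]
gripper_width: 0.0545
```

Call:
apply_moves([
  {"tx":35,"ty":0,"tz":22,"roll":0,"gripper":0.0},
  {"tx":37,"ty":0,"tz":24,"roll":0,"gripper":0.0},
  {"tx":37,"ty":0,"tz":24,"roll":0,"gripper":0.0},
  {"tx":37,"ty":0,"tz":24,"roll":0,"gripper":0.0},
  {"tx":35,"ty":0,"tz":22,"roll":0,"gripper":0.0},
])

```text
time: 11.85
position: [0.5108, 0.0385, 0.2775]
tool_rot: [-90.0, -0.0, -98.4]
force: [0.9, 0.3, -0.4]
gripper_width: 0.0545
```

Call:
apply_moves([
  {"tx":27.7,"ty":0,"tz":19.2,"roll":0,"gripper":0.0},
  {"tx":0,"ty":0,"tz":0,"roll":0,"gripper":0.0},
  {"tx":0,"ty":40,"tz":0,"roll":0,"gripper":0.0},
  {"tx":0,"ty":25,"tz":0,"roll":0,"gripper":0.0},
  {"tx":0,"ty":0,"tz":0,"roll":0,"gripper":0.0},
])

```text
time: 12.35
position: [0.5237, 0.0104, 0.21]
tool_rot: [-90.3, -0.0, -98.4]
force: [-0.3, -0.0, 0.4]
gripper_width: 0.0543
```

```bash
python3 - <<'E'
from h import *
plan((*slot(1),.189,TR[2]))
E
```

```text
t12.3 from [523.7  10.4 210. ] yaw-98.4 w54.3 F [-0.3 -0.   0.4]
roll 0.0  shift tx -0.3 ty 21.0 tz 2.0   j6 10->10
```

Call:
apply_moves([
  {"tx":0,"ty":8,"tz":1,"roll":0,"gripper":0.0},
  {"tx":0,"ty":7,"tz":0,"roll":0,"gripper":0.0},
  {"tx":0,"ty":3,"tz":0,"roll":0,"gripper":0.0},
  {"tx":0,"ty":1,"tz":0,"roll":0,"gripper":0.0},
  {"tx":0,"ty":0,"tz":0,"roll":0,"gripper":0.0},
])

```text
time: 12.85
position: [0.5265, 0.01, 0.1941]
tool_rot: [-90.0, 0.0, -98.4]
force: [0.1, 0.7, -0.1]
gripper_width: 0.0543
```

Call:
apply_moves([
  {"tx":0,"ty":2,"tz":0,"roll":0,"gripper":0.0},
  {"tx":0,"ty":1,"tz":0,"roll":0,"gripper":0.0},
  {"tx":0,"ty":1,"tz":0,"roll":0,"gripper":0.0},
  {"tx":0,"ty":0.5,"tz":0,"roll":0,"gripper":0.0},
  {"tx":0,"ty":0,"tz":0,"roll":0,"gripper":0.0},
])

```text
time: 13.35
position: [0.5263, 0.01, 0.1892]
tool_rot: [-90.0, -0.0, -98.4]
force: [-0.1, 0.5, -0.2]
gripper_width: 0.0547
```

Now 1 mm more and push toward the end wall.

Call:
apply_moves([
  {"tx":0,"ty":0.5,"tz":0,"roll":0,"gripper":0.0},
  {"tx":0,"ty":0.5,"tz":0,"roll":0,"gripper":0.0},
  {"tx":-1,"ty":0,"tz":0,"roll":0,"gripper":0.0},
  {"tx":-1,"ty":0,"tz":0,"roll":0,"gripper":0.0},
  {"tx":0,"ty":0,"tz":0,"roll":0,"gripper":0.0},
])

```text
time: 13.85
position: [0.5268, 0.0117, 0.1889]
tool_rot: [-90.0, -0.0, -98.4]
force: [-2.1, -5.2, 12.9]
gripper_width: 0.0545
```

Call:
apply_moves([
  {"tx":0,"ty":-0.5,"tz":0,"roll":0,"gripper":0.0},
  {"tx":-1,"ty":0,"tz":0,"roll":0,"gripper":0.0},
  {"tx":0,"ty":0,"tz":0,"roll":0,"gripper":0.0},
  {"tx":0,"ty":0,"tz":0,"roll":0,"gripper":0.0},
  {"tx":0,"ty":0,"tz":0,"roll":0,"gripper":0.0},
])

```text
time: 14.35
position: [0.5268, 0.013, 0.1889]
tool_rot: [-90.0, 0.0, -98.4]
force: [-1.5, -0.7, 5.6]
gripper_width: 0.054
```

Call:
apply_moves([
  {"tx":-1,"ty":0,"tz":0,"roll":0,"gripper":0.0},
  {"tx":0,"ty":0,"tz":0,"roll":0,"gripper":0.0},
  {"tx":-1,"ty":0,"tz":0,"roll":0,"gripper":0.0},
  {"tx":0,"ty":0,"tz":0,"roll":0,"gripper":0.0},
  {"tx":0,"ty":0,"tz":0,"roll":0,"gripper":0.0},
])

```text
time: 14.85
position: [0.5271, 0.0142, 0.189]
tool_rot: [-90.0, -0.0, -98.3]
force: [-1.7, -14.5, 9.2]
gripper_width: 0.0545
```

Call:
apply_moves([
  {"tx":0,"ty":0,"tz":0,"roll":0,"gripper":0.3},
  {"tx":0,"ty":0,"tz":0,"roll":0,"gripper":0.7},
  {"tx":0,"ty":0,"tz":0,"roll":0,"gripper":0.7},
  {"tx":0,"ty":-20,"tz":0,"roll":0,"gripper":0.7},
  {"tx":0,"ty":-40,"tz":0,"roll":0,"gripper":0.7},
])

```text
time: 15.35
position: [0.526, 0.0151, 0.2473]
tool_rot: [-90.3, -0.0, -98.4]
force: [0.9, -0.3, -0.4]
gripper_width: 0.0731
```

Call:
apply_moves([
  {"tx":0,"ty":-45,"tz":0,"roll":0,"gripper":0.7},
  {"tx":0,"ty":-10,"tz":0,"roll":0,"gripper":0.7},
  {"tx":0,"ty":0,"tz":0,"roll":0,"gripper":0.7},
  {"tx":0,"ty":0,"tz":0,"roll":0,"gripper":0.7},
  {"tx":0,"ty":0,"tz":0,"roll":0,"gripper":0.7},
])

```text
time: 15.85
position: [0.5265, 0.015, 0.3024]
tool_rot: [-90.1, -0.0, -98.4]
force: [-1.2, -0.2, -0.1]
gripper_width: 0.0727
```

```bash
cat > row.py <<'E'
from h import *
def row(f,n):
    """wedges in tray: report tray-frame pose of each of n slots, seen by wrist"""
    s=ctrl.sense();im,d=snap('wrist',f);np.save('pics/%ss.npy'%f,s,allow_pickle=True)
    print('t',s['time'],s['position'].round(4))
    o,h,X,Y=ortho('wrist',im,d,.032,(.40,.62),(-.17,.09),s=s)
    m=(abs(h-.032)<.007)
    a=np.radians(TR[2]);dx,dy=X*1000-TR[0],Y*1000-TR[1]
    tx,ty=dx*np.cos(a)+dy*np.sin(a),-dx*np.sin(a)+dy*np.cos(a)
    m&=(tx>-8)&(tx<160)&(abs(ty)<40)
    k,l,st,_=cv2.connectedComponentsWithStats(m.astype('u1'))
    for i in range(1,k):
        if st[i,4]>400:
            q=l==i;P=np.stack([tx[q],ty[q]],1)
            print('comp area',st[i,4],'(%.1f wedges)'%(st[i,4]/1344),'x',np.percentile(tx[q],[.5,99.5]).round(1),'y',np.percentile(ty[q],[.5,99.5]).round(1))
            if st[i,4]<1700:
                w,e=fitpoly(q,X,Y,WP,X[q].mean(),Y[q].mean(),[TR[2],TR[2]+180]);dd=w[:2]-TR[:2]
                print('  wedge tray x %.1f y %.1f yaw %.1f err %.2f'%(dd@[np.cos(a),np.sin(a)],dd@[-np.sin(a),np.cos(a)],w[2]-TR[2],e))
    return o,h,tx,ty
E
python3 - <<'E'
from row import *
o,h,tx,ty=row('w4',1)
cv2.imwrite('pics/w4o.png',cv2.resize(o,None,fx=2.8,fy=2.6,interpolation=cv2.INTER_CUBIC))
pp(520.6,220.2,-83.2,2)
E
```

```text
t 15.85 [0.5265 0.015  0.3024]
comp area 1392 (1.0 wedges) x [-1.4 31.1] y [-26.2  28.8]
  wedge tray x 11.1 y 1.6 yaw -0.1 err 0.04
t15.9 from [526.6  15.  302.4] yaw-98.4 w72.6 F [-0.9 -0.1  0.3]
roll -15.2  shift tx -204.5 ty 22.4 tz 18.4   j6 10->16
roll -0.0  shift tx 0.0 ty 98.0 tz -0.0   j6 16->16
roll -0.0  shift tx -0.0 ty -98.0 tz 0.0   j6 16->16
roll 15.2  shift tx 230.8 ty -0.0 tz 35.8   j6 16->7
roll -0.0  shift tx 0.0 ty 91.5 tz -0.0   j6 7->7
```

View pics/w4o.png

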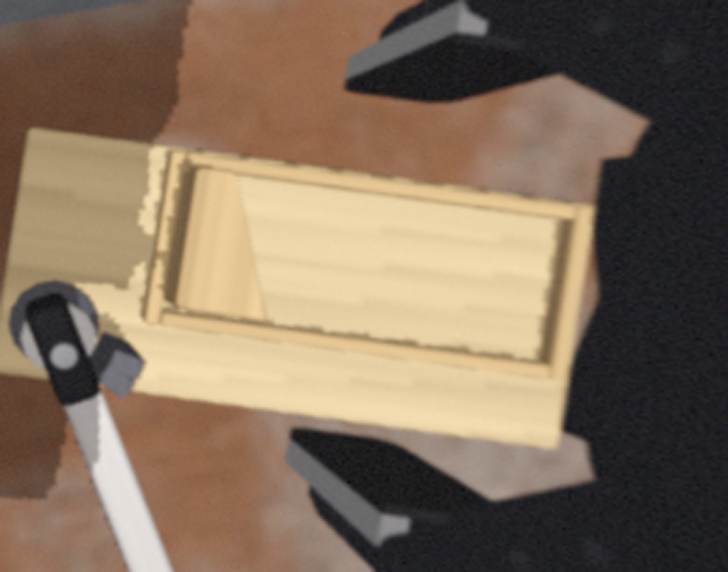

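```bash
sed -i 's/^TR=.*/TR=(527.9,25.1,-98.4)/' h.py; python3 -c "
from h import *
pp(520.6,220.2,-83.2,2,off=2)"
```

```text
t15.9 from [526.6  15.  302.4] yaw-98.4 w72.6 F [-0.9 -0.1  0.3]
roll -15.2  shift tx -204.5 ty 22.4 tz 18.4   j6 10->16
roll -0.0  shift tx 0.0 ty 98.0 tz -0.0   j6 16->16
roll -0.0  shift tx -0.0 ty -98.0 tz 0.0   j6 16->16
roll 15.2  shift tx 229.9 ty -0.0 tz 35.7   j6 16->7
roll -0.0  shift tx 0.0 ty 91.5 tz -0.0   j6 7->7
```

Call:
apply_moves([
  {"tx":0,"ty":0,"tz":0,"roll":-7.6,"gripper":0.7},
  {"tx":0,"ty":0,"tz":0,"roll":-7.6,"gripper":0.7},
  {"tx":-34,"ty":0,"tz":3,"roll":0,"gripper":0.7},
  {"tx":-36,"ty":0,"tz":3,"roll":0,"gripper":0.7},
  {"tx":-36,"ty":0,"tz":3,"roll":0,"gripper":0.7},
])

```text
time: 16.4
position: [0.523, 0.1222, 0.3026]
tool_rot: [-90.1, -0.0, -83.2]
force: [-0.3, -0.7, 0.2]
gripper_width: 0.0727
```

Call:
apply_moves([
  {"tx":-36,"ty":0,"tz":3,"roll":0,"gripper":0.7},
  {"tx":-36,"ty":10,"tz":3,"roll":0,"gripper":0.7},
  {"tx":-26.5,"ty":20,"tz":3.4,"roll":0,"gripper":0.7},
  {"tx":0,"ty":40,"tz":0,"roll":0,"gripper":0.7},
  {"tx":0,"ty":30,"tz":0,"roll":0,"gripper":0.7},
])

```text
time: 16.9
position: [0.5201, 0.221, 0.2011]
tool_rot: [-90.1, -0.0, -83.1]
force: [-0.2, -0.2, -0.0]
gripper_width: 0.0725
```

Call:
apply_moves([
  {"tx":0,"ty":15,"tz":0,"roll":0,"gripper":0.7},
  {"tx":0,"ty":5.4,"tz":0,"roll":0,"gripper":0.7},
  {"tx":0,"ty":0,"tz":0,"roll":0,"gripper":0.7},
  {"tx":0,"ty":0,"tz":0,"roll":0,"gripper":0.7},
  {"tx":0,"ty":0,"tz":0,"roll":0,"gripper":0.7},
])

```text
time: 17.4
position: [0.5216, 0.2202, 0.1846]
tool_rot: [-89.9, 0.0, -83.2]
force: [0.6, 0.5, -0.3]
gripper_width: 0.0724
```

Call:
apply_moves([
  {"tx":0,"ty":2,"tz":0,"roll":0,"gripper":0.7},
  {"tx":0,"ty":0,"tz":0,"roll":0,"gripper":0},
  {"tx":0,"ty":0,"tz":0,"roll":0,"gripper":0},
  {"tx":0,"ty":0,"tz":0,"roll":0,"gripper":0},
  {"tx":0,"ty":0,"tz":0,"roll":0,"gripper":0},
])

```text
time: 17.9
position: [0.5211, 0.2202, 0.1821]
tool_rot: [-90.0, 0.0, -83.2]
force: [-1.0, -1.1, 10.2]
gripper_width: 0.0547
```

Call:
apply_moves([
  {"tx":0,"ty":0,"tz":0,"roll":0,"gripper":0},
  {"tx":0,"ty":-15,"tz":0,"roll":0,"gripper":0},
  {"tx":0,"ty":-40,"tz":0,"roll":0,"gripper":0},
  {"tx":0,"ty":-40,"tz":0,"roll":0,"gripper":0},
  {"tx":0,"ty":0,"tz":0,"roll":7.6,"gripper":0},
])

```text
time: 18.4
position: [0.5225, 0.2208, 0.282]
tool_rot: [-89.6, 0.2, -90.8]
force: [0.5, 0.3, -1.1]
gripper_width: 0.0545
```

Call:
apply_moves([
  {"tx":0,"ty":0,"tz":0,"roll":7.6,"gripper":0},
  {"tx":38,"ty":0,"tz":6,"roll":0,"gripper":0},
  {"tx":40,"ty":0,"tz":6,"roll":0,"gripper":0},
  {"tx":40,"ty":0,"tz":6,"roll":0,"gripper":0},
  {"tx":40,"ty":0,"tz":6,"roll":0,"gripper":0},
])

```text
time: 18.9
position: [0.5215, 0.059, 0.2774]
tool_rot: [-90.0, 0.0, -98.3]
force: [1.2, -0.4, -0.3]
gripper_width: 0.0541
```

Call:
apply_moves([
  {"tx":40,"ty":0,"tz":6,"roll":0,"gripper":0},
  {"tx":32,"ty":0,"tz":5.7,"roll":0,"gripper":0},
  {"tx":0,"ty":0,"tz":0,"roll":0,"gripper":0},
  {"tx":0,"ty":30,"tz":0,"roll":0,"gripper":0},
  {"tx":0,"ty":0,"tz":0,"roll":0,"gripper":0},
])

```text
time: 19.4
position: [0.5218, -0.0124, 0.245]
tool_rot: [-90.2, -0.0, -98.4]
force: [0.3, -0.7, -0.2]
gripper_width: 0.0547
```

```bash
python3 -c "
from h import *
plan((*slot(2),.1895,TR[2]))"
```

```text
t19.4 from [521.8 -12.4 245. ] yaw-98.4 w54.7 F [ 0.3 -0.7 -0.2]
roll 0.0  shift tx -0.0 ty 55.5 tz 0.5   j6 7->7
```

Call:
apply_moves([
  {"tx":0,"ty":20,"tz":0,"roll":0,"gripper":0},
  {"tx":0,"ty":18,"tz":0,"roll":0,"gripper":0},
  {"tx":0,"ty":10,"tz":0,"roll":0,"gripper":0},
  {"tx":0,"ty":4,"tz":0,"roll":0,"gripper":0},
  {"tx":0,"ty":0,"tz":0,"roll":0,"gripper":0},
])

```text
time: 19.9
position: [0.5229, -0.0123, 0.1946]
tool_rot: [-90.0, 0.0, -98.3]
force: [0.5, 1.1, 0.2]
gripper_width: 0.0542
```

Call:
apply_moves([
  {"tx":0,"ty":1,"tz":0,"roll":0,"gripper":0},
  {"tx":0,"ty":0.5,"tz":0,"roll":0,"gripper":0},
  {"tx":0,"ty":0,"tz":0,"roll":0,"gripper":0},
  {"tx":0,"ty":0,"tz":0,"roll":0,"gripper":0},
  {"tx":0,"ty":0,"tz":0,"roll":0,"gripper":0},
])

```text
time: 20.4
position: [0.5229, -0.0126, 0.1931]
tool_rot: [-90.0, 0.0, -98.4]
force: [-0.3, 0.0, -0.7]
gripper_width: 0.0546
```

Call:
apply_moves([
  {"tx":0,"ty":2,"tz":0,"roll":0,"gripper":0},
  {"tx":0,"ty":1.5,"tz":0,"roll":0,"gripper":0},
  {"tx":0,"ty":1,"tz":0,"roll":0,"gripper":0},
  {"tx":0,"ty":0,"tz":0,"roll":0,"gripper":0},
  {"tx":0,"ty":0,"tz":0,"roll":0,"gripper":0},
])

```text
time: 20.9
position: [0.5228, -0.0126, 0.1883]
tool_rot: [-90.0, -0.0, -98.4]
force: [0.5, -0.1, -0.7]
gripper_width: 0.0545
```

Call:
apply_moves([
  {"tx":-1,"ty":0,"tz":0,"roll":0,"gripper":0},
  {"tx":0,"ty":0,"tz":0,"roll":0,"gripper":0},
  {"tx":-1,"ty":0,"tz":0,"roll":0,"gripper":0},
  {"tx":0,"ty":0,"tz":0,"roll":0,"gripper":0},
  {"tx":0,"ty":0,"tz":0,"roll":0,"gripper":0},
])

```text
time: 21.4
position: [0.5232, -0.0106, 0.1884]
tool_rot: [-90.0, 0.0, -98.4]
force: [-0.2, 0.2, 0.1]
gripper_width: 0.054
```

Call:
apply_moves([
  {"tx":0,"ty":0.6,"tz":0,"roll":0,"gripper":0},
  {"tx":-1,"ty":0,"tz":0,"roll":0,"gripper":0},
  {"tx":0,"ty":0,"tz":0,"roll":0,"gripper":0},
  {"tx":-1,"ty":0,"tz":0,"roll":0,"gripper":0},
  {"tx":0,"ty":0,"tz":0,"roll":0,"gripper":0},
])

```text
time: 21.9
position: [0.5235, -0.0096, 0.1882]
tool_rot: [-90.0, -0.1, -98.3]
force: [-3.5, -17.9, 9.3]
gripper_width: 0.0545
```

Call:
apply_moves([
  {"tx":0,"ty":0,"tz":0,"roll":0,"gripper":0.3},
  {"tx":0,"ty":0,"tz":0,"roll":0,"gripper":0.7},
  {"tx":0,"ty":0,"tz":0,"roll":0,"gripper":0.7},
  {"tx":0,"ty":-20,"tz":0,"roll":0,"gripper":0.7},
  {"tx":0,"ty":-40,"tz":0,"roll":0,"gripper":0.7},
])

```text
time: 22.4
position: [0.5224, -0.0085, 0.2463]
tool_rot: [-90.3, -0.0, -98.4]
force: [2.0, -0.2, -0.1]
gripper_width: 0.0725
```

Call:
apply_moves([
  {"tx":0,"ty":-45,"tz":0,"roll":0,"gripper":0.7},
  {"tx":0,"ty":-10,"tz":0,"roll":0,"gripper":0.7},
  {"tx":0,"ty":0,"tz":0,"roll":0,"gripper":0.7},
  {"tx":0,"ty":0,"tz":0,"roll":0,"gripper":0.7},
  {"tx":0,"ty":0,"tz":0,"roll":0,"gripper":0.7},
])

```text
time: 22.9
position: [0.5229, -0.0085, 0.3014]
tool_rot: [-90.1, -0.0, -98.4]
force: [0.2, 0.7, -0.3]
gripper_width: 0.0724
```

```bash
python3 - <<'E'
from row import *
o,h,tx,ty=row('w5',2)
pp(548.8,367.6,-94.8,3)
E
```

```text
t 22.9 [ 0.5229 -0.0085  0.3014]
comp area 2723 (2.0 wedges) x [ 0.  48.6] y [-25.9  29.3]
t22.9 from [523.   -8.5 301.4] yaw-98.4 w72.4 F [ 0.2 -0.6  0.4]
roll -3.6  shift tx -377.0 ty 21.4 tz -5.7   j6 7->39
roll -0.0  shift tx 0.0 ty 98.0 tz -0.0   j6 39->39
roll -0.0  shift tx -0.0 ty -98.0 tz 0.0   j6 39->39
roll 3.6  shift tx 403.9 ty -0.0 tz 29.4   j6 39->4
roll -0.0  shift tx 0.0 ty 91.5 tz -0.0   j6 4->4
```

Call:
apply_moves([
  {"tx":0,"ty":0,"tz":0,"roll":-3.6,"gripper":0.7},
  {"tx":-40,"ty":0,"tz":0,"roll":0,"gripper":0.7},
  {"tx":-42,"ty":0,"tz":0,"roll":0,"gripper":0.7},
  {"tx":-42,"ty":0,"tz":0,"roll":0,"gripper":0.7},
  {"tx":-42,"ty":0,"tz":-1,"roll":0,"gripper":0.7},
])

```text
time: 23.45
position: [0.536, 0.1584, 0.3016]
tool_rot: [-90.1, -0.0, -94.8]
force: [0.9, 0.3, -0.5]
gripper_width: 0.0728
```

Call:
apply_moves([
  {"tx":-42,"ty":0,"tz":-1,"roll":0,"gripper":0.7},
  {"tx":-42,"ty":0,"tz":-1,"roll":0,"gripper":0.7},
  {"tx":-42,"ty":0,"tz":-1,"roll":0,"gripper":0.7},
  {"tx":-42,"ty":0,"tz":-1,"roll":0,"gripper":0.7},
  {"tx":-30,"ty":0,"tz":-1,"roll":0,"gripper":0.7},
])

```text
time: 23.95
position: [0.5473, 0.3571, 0.3013]
tool_rot: [-90.1, -0.0, -94.7]
force: [0.3, 0.0, -0.4]
gripper_width: 0.0725
```

Call:
apply_moves([
  {"tx":-13,"ty":0,"tz":0.3,"roll":0,"gripper":0.7},
  {"tx":0,"ty":0,"tz":0,"roll":0,"gripper":0.7},
  {"tx":0,"ty":40,"tz":0,"roll":0,"gripper":0.7},
  {"tx":0,"ty":30,"tz":0,"roll":0,"gripper":0.7},
  {"tx":0,"ty":0,"tz":0,"roll":0,"gripper":0.7},
])

```text
time: 24.45
position: [0.5476, 0.3652, 0.2286]
tool_rot: [-90.4, -0.3, -94.8]
force: [-0.4, -0.5, 0.2]
gripper_width: 0.0731
```

```bash
python3 - <<'E'
from wl import *
wlook('w6',dict(A=SEEDS['A'],C=(.448,.351)),.045)
pp(548.8,367.6,-94.8,3)
E
```

```text
t 24.45 [0.5476 0.3652 0.2286] [-90.35  -0.27 -94.82]
A [550.6 369.  265.4] err 0.04 area 1398 z 0.0257
C [444.6 360.9  59.2] err 0.08 area 1535 z 0.0257
t24.5 from [548.4 365.8 231. ] yaw-94.8 w72.7 F [ 0.3 -0.2  1.1]
roll -0.0  shift tx -1.8 ty -49.0 tz 0.2   j6 39->39
roll -0.0  shift tx 0.0 ty 98.0 tz -0.0   j6 39->39
roll -0.0  shift tx -0.0 ty -98.0 tz 0.0   j6 39->39
roll 3.6  shift tx 403.9 ty -0.0 tz 29.4   j6 39->4
roll -0.0  shift tx 0.0 ty 91.5 tz -0.0   j6 4->4
```

Call:
apply_moves([
  {"tx":-2,"ty":25,"tz":0.5,"roll":0,"gripper":0.7},
  {"tx":0,"ty":17,"tz":0,"roll":0,"gripper":0.7},
  {"tx":0,"ty":7,"tz":0,"roll":0,"gripper":0.7},
  {"tx":0,"ty":0,"tz":0,"roll":0,"gripper":0.7},
  {"tx":0,"ty":0,"tz":0,"roll":0,"gripper":0.7},
])

```text
time: 25.0
position: [0.55, 0.3695, 0.1846]
tool_rot: [-90.0, 0.0, -94.8]
force: [-0.5, -0.4, 0.3]
gripper_width: 0.0725
```

Call:
apply_moves([
  {"tx":0,"ty":0,"tz":0,"roll":0,"gripper":0},
  {"tx":0,"ty":0,"tz":0,"roll":0,"gripper":0},
  {"tx":0,"ty":0,"tz":0,"roll":0,"gripper":0},
  {"tx":0,"ty":0,"tz":0,"roll":0,"gripper":0},
  {"tx":0,"ty":0,"tz":0,"roll":0,"gripper":0},
])

```text
time: 25.5
position: [0.55, 0.3697, 0.1852]
tool_rot: [-89.9, 0.0, -94.8]
force: [-2.4, -1.4, 9.6]
gripper_width: 0.0546
```

Call:
apply_moves([
  {"tx":0,"ty":-15,"tz":0,"roll":0,"gripper":0},
  {"tx":0,"ty":-40,"tz":0,"roll":0,"gripper":0},
  {"tx":0,"ty":-42,"tz":0,"roll":0,"gripper":0},
  {"tx":0,"ty":0,"tz":0,"roll":3.6,"gripper":0},
  {"tx":40,"ty":0,"tz":3,"roll":0,"gripper":0},
])

```text
time: 26.0
position: [0.5478, 0.3325, 0.2842]
tool_rot: [-89.7, 0.3, -98.3]
force: [0.9, -0.8, -0.6]
gripper_width: 0.0542
```

Call:
apply_moves([
  {"tx":42,"ty":0,"tz":3,"roll":0,"gripper":0},
  {"tx":42,"ty":0,"tz":3,"roll":0,"gripper":0},
  {"tx":42,"ty":0,"tz":3,"roll":0,"gripper":0},
  {"tx":42,"ty":0,"tz":3,"roll":0,"gripper":0},
  {"tx":42,"ty":0,"tz":3,"roll":0,"gripper":0},
])

```text
time: 26.5
position: [0.531, 0.1181, 0.2821]
tool_rot: [-89.9, 0.0, -98.3]
force: [0.5, -0.7, 0.1]
gripper_width: 0.0544
```

Call:
apply_moves([
  {"tx":42,"ty":0,"tz":3,"roll":0,"gripper":0},
  {"tx":42,"ty":0,"tz":3,"roll":0,"gripper":0},
  {"tx":40,"ty":0,"tz":3,"roll":0,"gripper":0},
  {"tx":25,"ty":0,"tz":2,"roll":0,"gripper":0},
  {"tx":0,"ty":0,"tz":0,"roll":0,"gripper":0},
])

```text
time: 27.0
position: [0.5203, -0.0322, 0.282]
tool_rot: [-89.9, -0.0, -98.5]
force: [-0.1, -0.2, -0.7]
gripper_width: 0.0543
```

```bash
python3 -c "
from h import *
plan((*slot(3),.1895,TR[2]))"
```

```text
t27.0 from [520.3 -32.2 282. ] yaw-98.5 w54.3 F [-0.1 -0.2 -0.7]
roll -0.1  shift tx 4.2 ty 92.5 tz -0.9   j6 5->4
```

Call:
apply_moves([
  {"tx":3.5,"ty":15,"tz":0,"roll":0,"gripper":0},
  {"tx":0,"ty":30,"tz":0,"roll":0,"gripper":0},
  {"tx":0,"ty":25,"tz":0,"roll":0,"gripper":0},
  {"tx":0,"ty":0,"tz":0,"roll":0,"gripper":0},
  {"tx":0,"ty":0,"tz":0,"roll":0,"gripper":0},
])

```text
time: 27.5
position: [0.5201, -0.0325, 0.2115]
tool_rot: [-90.0, 0.0, -98.3]
force: [0.4, 0.5, -0.5]
gripper_width: 0.0542
```

```bash
python3 -c "
from h import *
plan((*slot(3),.1915,TR[2]))"
```

```text
t27.5 from [520.1 -32.5 211.5] yaw-98.3 w54.2 F [ 0.4  0.5 -0.5]
roll 0.1  shift tx 3.9 ty 20.0 tz -0.7   j6 5->4
```

Call:
apply_moves([
  {"tx":3,"ty":0,"tz":0,"roll":0,"gripper":0},
  {"tx":0,"ty":10,"tz":0,"roll":0,"gripper":0},
  {"tx":0,"ty":6,"tz":0,"roll":0,"gripper":0},
  {"tx":0,"ty":3,"tz":0,"roll":0,"gripper":0},
  {"tx":0,"ty":0,"tz":0,"roll":0,"gripper":0},
])

```text
time: 28.0
position: [0.5192, -0.0359, 0.1913]
tool_rot: [-90.1, -0.0, -98.4]
force: [1.0, -0.6, 0.3]
gripper_width: 0.0543
```

Call:
apply_moves([
  {"tx":0,"ty":1,"tz":0,"roll":0,"gripper":0},
  {"tx":0,"ty":0.5,"tz":0,"roll":0,"gripper":0},
  {"tx":0,"ty":0,"tz":0,"roll":0,"gripper":0},
  {"tx":-1,"ty":0,"tz":0,"roll":0,"gripper":0},
  {"tx":0,"ty":0,"tz":0,"roll":0,"gripper":0},
])

```text
time: 28.5
position: [0.5196, -0.0348, 0.1904]
tool_rot: [-90.0, 0.0, -98.4]
force: [-0.7, -0.1, -0.2]
gripper_width: 0.0539
```

Call:
apply_moves([
  {"tx":0,"ty":0.8,"tz":0,"roll":0,"gripper":0},
  {"tx":-1,"ty":0,"tz":0,"roll":0,"gripper":0},
  {"tx":0,"ty":0,"tz":0,"roll":0,"gripper":0},
  {"tx":-1,"ty":0,"tz":0,"roll":0,"gripper":0},
  {"tx":0,"ty":0,"tz":0,"roll":0,"gripper":0},
])

```text
time: 29.0
position: [0.5201, -0.0331, 0.19]
tool_rot: [-89.9, -0.0, -98.4]
force: [-2.7, -3.2, 10.7]
gripper_width: 0.0542
```

Call:
apply_moves([
  {"tx":-1,"ty":0,"tz":0,"roll":0,"gripper":0},
  {"tx":0,"ty":0,"tz":0,"roll":0,"gripper":0},
  {"tx":-1,"ty":0,"tz":0,"roll":0,"gripper":0},
  {"tx":0,"ty":0,"tz":0,"roll":0,"gripper":0},
  {"tx":0,"ty":0,"tz":0,"roll":0,"gripper":0},
])

```text
time: 29.5
position: [0.5205, -0.0318, 0.1901]
tool_rot: [-89.9, -0.0, -98.3]
force: [-1.0, -16.5, 10.5]
gripper_width: 0.0544
```

Call:
apply_moves([
  {"tx":0,"ty":0,"tz":0,"roll":0,"gripper":0.3},
  {"tx":0,"ty":0,"tz":0,"roll":0,"gripper":0.7},
  {"tx":0,"ty":0,"tz":0,"roll":0,"gripper":0.7},
  {"tx":0,"ty":-20,"tz":0,"roll":0,"gripper":0.7},
  {"tx":0,"ty":-40,"tz":0,"roll":0,"gripper":0.7},
])

```text
time: 30.0
position: [0.5191, -0.0307, 0.248]
tool_rot: [-90.3, -0.0, -98.4]
force: [0.4, 0.0, 0.7]
gripper_width: 0.0728
```

Call:
apply_moves([
  {"tx":0,"ty":-45,"tz":0,"roll":0,"gripper":0.7},
  {"tx":0,"ty":-10,"tz":0,"roll":0,"gripper":0.7},
  {"tx":0,"ty":0,"tz":0,"roll":0,"gripper":0.7},
  {"tx":0,"ty":0,"tz":0,"roll":0,"gripper":0.7},
  {"tx":0,"ty":0,"tz":0,"roll":0,"gripper":0.7},
])

```text
time: 30.5
position: [0.5196, -0.0309, 0.3031]
tool_rot: [-90.1, -0.0, -98.4]
force: [0.4, -0.1, 0.4]
gripper_width: 0.0729
```

```bash
python3 - <<'E'
from row import *
o,h,tx,ty=row('w7',3)
plan((.455,.30,.40,-100.6))
E
```

```text
t 30.5 [ 0.5196 -0.0309  0.3031]
comp area 4008 (3.0 wedges) x [ 0.6 78.5] y [-26.   29.5]
t30.6 from [519.7 -30.9 303.1] yaw-98.4 w72.6 F [ 0.1 -0.3  0.4]
roll 2.2  shift tx -313.3 ty -96.9 tz -124.5   j6 5->44
```

Call:
apply_moves([
  {"tx":0,"ty":0,"tz":0,"roll":2.2,"gripper":0.7},
  {"tx":-39,"ty":-12,"tz":-15.5,"roll":0,"gripper":0.7},
  {"tx":-39,"ty":-12,"tz":-15.5,"roll":0,"gripper":0.7},
  {"tx":-39,"ty":-12,"tz":-15.5,"roll":0,"gripper":0.7},
  {"tx":-39,"ty":-12,"tz":-15.5,"roll":0,"gripper":0.7},
])

```text
time: 31.05
position: [0.4871, 0.1351, 0.3518]
tool_rot: [-90.1, -0.0, -100.6]
force: [1.3, -0.1, -0.4]
gripper_width: 0.0725
```

Call:
apply_moves([
  {"tx":-39,"ty":-12,"tz":-15.5,"roll":0,"gripper":0.7},
  {"tx":-39,"ty":-12,"tz":-15.5,"roll":0,"gripper":0.7},
  {"tx":-39,"ty":-12,"tz":-15.5,"roll":0,"gripper":0.7},
  {"tx":-39,"ty":-12,"tz":-15.5,"roll":0,"gripper":0.7},
  {"tx":0,"ty":0,"tz":0,"roll":0,"gripper":0.7},
])

```text
time: 31.55
position: [0.4548, 0.3027, 0.4008]
tool_rot: [-90.0, 0.1, -100.4]
force: [0.6, -0.0, -0.2]
gripper_width: 0.0728
```

Call:
apply_moves([
  {"tx":0,"ty":0,"tz":0,"roll":0,"gripper":0.7},
  {"tx":0,"ty":0,"tz":0,"roll":0,"gripper":0.7},
  {"tx":0,"ty":0,"tz":0,"roll":0,"gripper":0.7},
  {"tx":0,"ty":0,"tz":0,"roll":0,"gripper":0.7},
  {"tx":0,"ty":0,"tz":0,"roll":0,"gripper":0.7},
])

```text
time: 32.05
position: [0.4557, 0.2978, 0.4003]
tool_rot: [-90.0, -0.0, -100.6]
force: [-0.1, -0.4, -1.0]
gripper_width: 0.0728
```

```bash
cat > ad.py <<'E'
from h import *
def adapter(f,x,y):
    s=np.load('pics/%ss.npy'%f,allow_pickle=True).item();im=cv2.imread('pics/%s.png'%f);d=np.load('pics/%s.npy'%f)
    o,h,X,Y=ortho('wrist',im,d,.036,(x-.06,x+.06),(y-.06,y+.06),s=s)
    m=(h>.0295)&(h<.05)
    k,l,st,ce=cv2.connectedComponentsWithStats(m.astype('u1'));j=1+np.argmax(st[1:,4]);m=l==j
    print('adapter',np.nanpercentile(h[m],[5,50,95]).round(4),cv2.minAreaRect(np.stack([X[m],Y[m]],1).astype('f4')*1000))
E
python3 - <<'E'
from wl import *
from ad import *
wlook('w8',dict(C=(.446,.356)),.045)
adapter('w8',.485,.316)
s=np.load('pics/w8s.npy',allow_pickle=True).item();im=cv2.imread('pics/w8.png');d=np.load('pics/w8.npy')
o,h,X,Y=ortho('wrist',im,d,.026,(.38,.56),(.24,.44),s=s)
cv2.imwrite('pics/w8o.png',cv2.resize(o,None,fx=3,fy=3))
plan((.4846,.310,.30,-100.6))
E
```

```text
t 32.05 [0.4557 0.2978 0.4003] [-9.0020e+01 -2.0000e-02 -1.0063e+02]
C [442.8 359.3  57.3] err 0.08 area 1324 z 0.0258
adapter [0.0317 0.0336 0.0351] ((484.483642578125, 322.3196716308594), (44.000370025634766, 44.72468566894531), 84.80557250976562)
t32.1 from [455.7 298.  400.4] yaw-100.6 w72.5 F [-0.3 -0.8 -0.7]
roll -0.0  shift tx -17.2 ty 100.4 tz 26.2   j6 44->43
```

View pics/w8o.png

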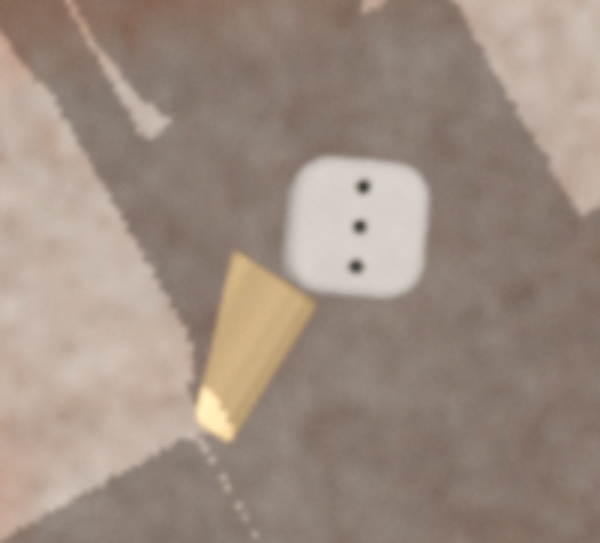

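```bash
python3 - <<'E'
from h import *
plan((.4840,.316,.40,-95.2),(.4840,.316,.182,-95.2),(.484,.316,.22,-95.2),(.484,.230,.22,-95.2))
E
```

```text
t32.1 from [455.7 298.  400.4] yaw-100.6 w72.5 F [-0.3 -0.8 -0.7]
roll -5.4  shift tx -20.5 ty 0.4 tz 26.6   j6 44->38
roll -0.0  shift tx -0.0 ty 218.0 tz -0.0   j6 38->38
roll -0.0  shift tx 0.0 ty -38.0 tz 0.0   j6 38->38
roll -0.0  shift tx 85.6 ty 0.0 tz 7.8   j6 38->31
```

Call:
apply_moves([
  {"tx":0,"ty":0,"tz":0,"roll":-5.4,"gripper":0.7},
  {"tx":-20.5,"ty":0,"tz":26.5,"roll":0,"gripper":0.7},
  {"tx":0,"ty":45,"tz":0,"roll":0,"gripper":0.7},
  {"tx":0,"ty":45,"tz":0,"roll":0,"gripper":0.7},
  {"tx":0,"ty":30,"tz":0,"roll":0,"gripper":0.7},
])

```text
time: 32.6
position: [0.4832, 0.3159, 0.278]
tool_rot: [-90.1, -0.1, -95.2]
force: [0.8, 0.3, 0.3]
gripper_width: 0.0723
```

Call:
apply_moves([
  {"tx":0,"ty":0,"tz":0,"roll":0,"gripper":0.7},
  {"tx":0,"ty":0,"tz":0,"roll":0,"gripper":0.7},
  {"tx":0,"ty":0,"tz":0,"roll":0,"gripper":0.7},
  {"tx":0,"ty":0,"tz":0,"roll":0,"gripper":0.7},
  {"tx":0,"ty":0,"tz":0,"roll":0,"gripper":0.7},
])

```text
time: 33.1
position: [0.484, 0.3167, 0.2819]
tool_rot: [-89.9, 0.1, -95.2]
force: [0.1, -0.5, 0.5]
gripper_width: 0.0725
```

```bash
python3 - <<'E'
from h import *
plan((.4840,.316,.182,-95.2))
E
```

```text
t33.1 from [484.  316.7 281.9] yaw-95.2 w72.5 F [ 0.1 -0.5  0.5]
roll 0.0  shift tx 0.7 ty 99.9 tz 0.0   j6 38->38
```

Call:
apply_moves([
  {"tx":0,"ty":40,"tz":0,"roll":0,"gripper":0.7},
  {"tx":0,"ty":30,"tz":0,"roll":0,"gripper":0.7},
  {"tx":0,"ty":20,"tz":0,"roll":0,"gripper":0.7},
  {"tx":0,"ty":10,"tz":0,"roll":0,"gripper":0.7},
  {"tx":0,"ty":0,"tz":0,"roll":0,"gripper":0.7},
])

```text
time: 33.6
position: [0.4835, 0.3164, 0.18]
tool_rot: [-90.1, -0.0, -95.2]
force: [-0.0, -0.3, 0.3]
gripper_width: 0.0725
```

Call:
apply_moves([
  {"tx":0,"ty":0,"tz":0,"roll":0,"gripper":-0.3},
  {"tx":0,"ty":0,"tz":0,"roll":0,"gripper":-0.3},
  {"tx":0,"ty":0,"tz":0,"roll":0,"gripper":-0.3},
  {"tx":0,"ty":0,"tz":0,"roll":0,"gripper":-0.3},
  {"tx":0,"ty":0,"tz":0,"roll":0,"gripper":-0.3},
])

```text
time: 34.1
position: [0.4842, 0.3168, 0.182]
tool_rot: [-89.9, 0.1, -95.2]
force: [0.2, -0.2, 6.4]
gripper_width: 0.0437
```

Call:
apply_moves([
  {"tx":0,"ty":-10,"tz":0,"roll":0,"gripper":-0.3},
  {"tx":20,"ty":0,"tz":2,"roll":0,"gripper":-0.3},
  {"tx":25,"ty":0,"tz":2,"roll":0,"gripper":-0.3},
  {"tx":25,"ty":0,"tz":2,"roll":0,"gripper":-0.3},
  {"tx":16,"ty":0,"tz":2,"roll":0,"gripper":-0.3},
])

```text
time: 34.6
position: [0.4839, 0.2289, 0.1916]
tool_rot: [-90.0, 0.0, -95.2]
force: [0.2, -0.2, -1.1]
gripper_width: 0.0432
```

Call:
apply_moves([
  {"tx":0,"ty":4,"tz":0,"roll":0,"gripper":-0.3},
  {"tx":0,"ty":3,"tz":0,"roll":0,"gripper":-0.3},
  {"tx":0,"ty":2,"tz":0,"roll":0,"gripper":-0.3},
  {"tx":0,"ty":0.5,"tz":0,"roll":0,"gripper":-0.3},
  {"tx":0,"ty":0,"tz":0,"roll":0,"gripper":-0.3},
])

```text
time: 35.1
position: [0.4842, 0.2308, 0.1819]
tool_rot: [-89.9, 0.0, -95.1]
force: [-2.1, -8.6, 26.3]
gripper_width: 0.0437
```

Call:
apply_moves([
  {"tx":0,"ty":-0.5,"tz":0,"roll":0,"gripper":0},
  {"tx":0,"ty":0,"tz":0,"roll":0,"gripper":0.5},
  {"tx":0,"ty":0,"tz":0,"roll":0,"gripper":0.8},
  {"tx":0,"ty":0,"tz":0,"roll":0,"gripper":0.8},
  {"tx":0,"ty":-20,"tz":0,"roll":0,"gripper":0.8},
])

```text
time: 35.6
position: [0.4831, 0.2301, 0.1999]
tool_rot: [-90.2, -0.1, -95.1]
force: [0.2, -0.6, 1.1]
gripper_width: 0.0768
```

Call:
apply_moves([
  {"tx":0,"ty":-40,"tz":0,"roll":0,"gripper":0.7},
  {"tx":0,"ty":-45,"tz":0,"roll":0,"gripper":0.7},
  {"tx":0,"ty":-45,"tz":0,"roll":0,"gripper":0.7},
  {"tx":-40,"ty":0,"tz":0,"roll":0,"gripper":0.7},
  {"tx":-20,"ty":0,"tz":-10,"roll":0,"gripper":0.7},
])

```text
time: 36.1
position: [0.4808, 0.2927, 0.3336]
tool_rot: [-89.8, 0.2, -95.2]
force: [0.7, -0.4, -0.2]
gripper_width: 0.0723
```

Call:
apply_moves([
  {"tx":0,"ty":0,"tz":0,"roll":0,"gripper":0.7},
  {"tx":0,"ty":0,"tz":0,"roll":0,"gripper":0.7},
  {"tx":0,"ty":0,"tz":0,"roll":0,"gripper":0.7},
  {"tx":0,"ty":0,"tz":0,"roll":0,"gripper":0.7},
  {"tx":0,"ty":0,"tz":0,"roll":0,"gripper":0.7},
])

```text
time: 36.6
position: [0.4796, 0.2903, 0.3313]
tool_rot: [-90.0, -0.0, -95.2]
force: [-0.5, 0.1, 0.4]
gripper_width: 0.0727
```

```bash
python3 - <<'E'
from wl import *
from ad import *
wlook('w9',dict(C=(.443,.359)),.045)
adapter('w9',.485,.236)
pp(442.8,359.3,-122.7,4)
E
```

```text
t 36.6 [0.4796 0.2903 0.3313] [-9.002e+01 -1.000e-02 -9.521e+01]
C [442.8 359.1  57.5] err 0.07 area 1339 z 0.0258
adapter [0.0319 0.0335 0.0349] ((485.2772216796875, 238.7722930908203), (44.97568130493164, 43.98067855834961), 84.2894058227539)
t36.6 from [479.6 290.3 331.4] yaw-95.2 w72.6 F [-0.6 -0.3 -0.4]
roll 27.5  shift tx -38.2 ty 51.4 tz -68.2   j6 36->72
roll -0.0  shift tx 0.0 ty 98.0 tz -0.0   j6 72->72
roll -0.0  shift tx 0.0 ty -98.0 tz 0.0   j6 72->72
roll -24.3  shift tx 404.2 ty -0.0 tz 133.0   j6 72->2
roll -0.0  shift tx 0.0 ty 91.5 tz -0.0   j6 2->2
```

Call:
apply_moves([
  {"tx":0,"ty":0,"tz":0,"roll":8,"gripper":0.7},
  {"tx":0,"ty":0,"tz":0,"roll":8,"gripper":0.7},
  {"tx":0,"ty":0,"tz":0,"roll":8,"gripper":0.7},
  {"tx":-20,"ty":20,"tz":-34,"roll":3.4,"gripper":0.7},
  {"tx":-20.5,"ty":30,"tz":-33,"roll":0,"gripper":0.7},
])

```text
time: 37.15
position: [0.4433, 0.3601, 0.2824]
tool_rot: [-89.9, 0.2, -122.9]
force: [-0.0, -0.0, 0.2]
gripper_width: 0.0726
```

Call:
apply_moves([
  {"tx":0,"ty":30,"tz":0,"roll":0,"gripper":0.7},
  {"tx":0,"ty":20,"tz":0,"roll":0,"gripper":0.7},
  {"tx":0,"ty":0,"tz":0,"roll":0,"gripper":0.7},
  {"tx":0,"ty":0,"tz":0,"roll":0,"gripper":0.7},
  {"tx":0,"ty":0,"tz":0,"roll":0,"gripper":0.7},
])

```text
time: 37.65
position: [0.4433, 0.3599, 0.2327]
tool_rot: [-90.0, 0.1, -122.6]
force: [0.3, 0.6, 0.0]
gripper_width: 0.0725
```

```bash
python3 - <<'E'
from wl import *
wlook('w10',dict(C=(.443,.359)),.045)
plan((.4428,.3591,.182,-122.6))
E
```

```text
t 37.65 [0.4433 0.3599 0.2327] [-8.9970e+01  9.0000e-02 -1.2259e+02]
C [442.7 360.4  58.7] err 0.04 area 1425 z 0.0258
t37.7 from [443.3 359.9 232.8] yaw-122.6 w72.8 F [0.  0.4 0.9]
roll 0.0  shift tx 1.0 ty 50.8 tz 0.1   j6 72->72
```

Call:
apply_moves([
  {"tx":0.5,"ty":25,"tz":0,"roll":0,"gripper":0.7},
  {"tx":0,"ty":16,"tz":0,"roll":0,"gripper":0.7},
  {"tx":0,"ty":8,"tz":0,"roll":0,"gripper":0.7},
  {"tx":0,"ty":1.5,"tz":0,"roll":0,"gripper":0.7},
  {"tx":0,"ty":0,"tz":0,"roll":0,"gripper":0.7},
])

```text
time: 38.2
position: [0.4427, 0.3596, 0.1816]
tool_rot: [-90.0, 0.0, -122.6]
force: [0.3, 0.6, -0.9]
gripper_width: 0.0725
```

Call:
apply_moves([
  {"tx":0,"ty":0,"tz":0,"roll":0,"gripper":0},
  {"tx":0,"ty":0,"tz":0,"roll":0,"gripper":0},
  {"tx":0,"ty":0,"tz":0,"roll":0,"gripper":0},
  {"tx":0,"ty":0,"tz":0,"roll":0,"gripper":0},
  {"tx":0,"ty":0,"tz":0,"roll":0,"gripper":0},
])

```text
time: 38.7
position: [0.4427, 0.3597, 0.1822]
tool_rot: [-90.0, 0.1, -122.6]
force: [-0.1, -1.6, 9.9]
gripper_width: 0.0543
```

Call:
apply_moves([
  {"tx":0,"ty":-15,"tz":0,"roll":0,"gripper":0},
  {"tx":0,"ty":-40,"tz":0,"roll":0,"gripper":0},
  {"tx":0,"ty":-44,"tz":0,"roll":0,"gripper":0},
  {"tx":0,"ty":0,"tz":0,"roll":-8,"gripper":0},
  {"tx":0,"ty":0,"tz":0,"roll":-8,"gripper":0},
])

```text
time: 39.2
position: [0.4428, 0.3598, 0.2831]
tool_rot: [-89.9, 0.2, -106.3]
force: [-1.0, 0.6, -1.0]
gripper_width: 0.0544
```

Call:
apply_moves([
  {"tx":0,"ty":0,"tz":0,"roll":-8.2,"gripper":0},
  {"tx":40,"ty":0,"tz":13,"roll":0,"gripper":0},
  {"tx":40,"ty":0,"tz":13,"roll":0,"gripper":0},
  {"tx":40,"ty":0,"tz":13,"roll":0,"gripper":0},
  {"tx":40,"ty":0,"tz":13,"roll":0,"gripper":0},
])

```text
time: 39.7
position: [0.4706, 0.1922, 0.2813]
tool_rot: [-89.9, 0.0, -98.3]
force: [-0.1, 0.0, -0.5]
gripper_width: 0.0544
```

Call:
apply_moves([
  {"tx":40,"ty":0,"tz":13,"roll":0,"gripper":0},
  {"tx":40,"ty":0,"tz":13,"roll":0,"gripper":0},
  {"tx":40,"ty":0,"tz":13,"roll":0,"gripper":0},
  {"tx":40,"ty":0,"tz":13,"roll":0,"gripper":0},
  {"tx":40,"ty":0,"tz":13,"roll":0,"gripper":0},
])

```text
time: 40.2
position: [0.5059, -0.0155, 0.2814]
tool_rot: [-89.9, 0.0, -98.4]
force: [0.5, 0.3, -0.8]
gripper_width: 0.0545
```

Call:
apply_moves([
  {"tx":40,"ty":0,"tz":13,"roll":0,"gripper":0},
  {"tx":0,"ty":0,"tz":0,"roll":0,"gripper":0},
  {"tx":0,"ty":0,"tz":0,"roll":0,"gripper":0},
  {"tx":0,"ty":0,"tz":0,"roll":0,"gripper":0},
  {"tx":0,"ty":0,"tz":0,"roll":0,"gripper":0},
])

```text
time: 40.7
position: [0.5127, -0.0542, 0.2804]
tool_rot: [-90.0, 0.0, -98.3]
force: [-0.3, 0.4, 0.3]
gripper_width: 0.0549
```

```bash
python3 -c "
from h import *
plan((*slot(4),.1915,TR[2]))"
```

```text
t40.7 from [512.7 -54.2 280.4] yaw-98.3 w54.9 F [-0.3  0.4  0.3]
roll 0.1  shift tx 5.3 ty 88.9 tz 3.5   j6 2->2
```

Call:
apply_moves([
  {"tx":5.3,"ty":30,"tz":3,"roll":0,"gripper":0},
  {"tx":0,"ty":30,"tz":0,"roll":0,"gripper":0},
  {"tx":0,"ty":0,"tz":0,"roll":0,"gripper":0},
  {"tx":0,"ty":0,"tz":0,"roll":0,"gripper":0},
  {"tx":0,"ty":0,"tz":0,"roll":0,"gripper":0},
])

```text
time: 41.2
position: [0.5154, -0.0605, 0.2212]
tool_rot: [-89.9, -0.0, -98.3]
force: [0.2, -0.8, 0.1]
gripper_width: 0.0544
```

```bash
python3 -c "
from h import *
plan((*slot(4),.1885,TR[2]))"
```

```text
t41.2 from [515.4 -60.5 221.2] yaw-98.3 w54.4 F [ 0.2 -0.8  0.1]
roll 0.1  shift tx -0.5 ty 32.7 tz -0.2   j6 2->2
```

Call:
apply_moves([
  {"tx":0,"ty":12,"tz":0,"roll":0,"gripper":0},
  {"tx":0,"ty":10,"tz":0,"roll":0,"gripper":0},
  {"tx":0,"ty":7,"tz":0,"roll":0,"gripper":0},
  {"tx":0,"ty":3,"tz":0,"roll":0,"gripper":0},
  {"tx":0,"ty":0,"tz":0,"roll":0,"gripper":0},
])

```text
time: 41.7
position: [0.5147, -0.0609, 0.188]
tool_rot: [-90.1, 0.0, -98.4]
force: [-2.8, 1.2, 10.7]
gripper_width: 0.0544
```

Call:
apply_moves([
  {"tx":0,"ty":0.8,"tz":0,"roll":0,"gripper":0},
  {"tx":-1,"ty":0,"tz":0,"roll":0,"gripper":0},
  {"tx":0,"ty":0,"tz":0,"roll":0,"gripper":0},
  {"tx":-1,"ty":0,"tz":0,"roll":0,"gripper":0},
  {"tx":0,"ty":0,"tz":0,"roll":0,"gripper":0},
])

```text
time: 42.2
position: [0.5153, -0.0592, 0.1879]
tool_rot: [-90.0, -0.0, -98.4]
force: [-4.5, -4.8, 25.9]
gripper_width: 0.0543
```

Call:
apply_moves([
  {"tx":0,"ty":-1,"tz":0,"roll":0,"gripper":0},
  {"tx":-1,"ty":0,"tz":0,"roll":0,"gripper":0},
  {"tx":0,"ty":0,"tz":0,"roll":0,"gripper":0},
  {"tx":-1,"ty":0,"tz":0,"roll":0,"gripper":0},
  {"tx":0,"ty":0,"tz":0,"roll":0,"gripper":0},
])

```text
time: 42.7
position: [0.5156, -0.0576, 0.1881]
tool_rot: [-90.0, -0.0, -98.4]
force: [-2.2, -14.9, 5.1]
gripper_width: 0.0543
```

Call:
apply_moves([
  {"tx":0,"ty":0,"tz":0,"roll":0,"gripper":0.3},
  {"tx":0,"ty":0,"tz":0,"roll":0,"gripper":0.7},
  {"tx":0,"ty":0,"tz":0,"roll":0,"gripper":0.7},
  {"tx":0,"ty":-20,"tz":0,"roll":0,"gripper":0.7},
  {"tx":0,"ty":-40,"tz":0,"roll":0,"gripper":0.7},
])

```text
time: 43.2
position: [0.5146, -0.0566, 0.2466]
tool_rot: [-90.3, 0.0, -98.4]
force: [0.5, -0.8, 0.8]
gripper_width: 0.0723
```

Call:
apply_moves([
  {"tx":0,"ty":-45,"tz":0,"roll":0,"gripper":0.7},
  {"tx":0,"ty":-10,"tz":0,"roll":0,"gripper":0.7},
  {"tx":0,"ty":0,"tz":0,"roll":0,"gripper":0.7},
  {"tx":0,"ty":0,"tz":0,"roll":0,"gripper":0.7},
  {"tx":0,"ty":0,"tz":0,"roll":0,"gripper":0.7},
])

```text
time: 43.7
position: [0.5151, -0.0568, 0.3018]
tool_rot: [-90.1, 0.0, -98.4]
force: [0.6, -0.4, -0.3]
gripper_width: 0.0725
```

```bash
python3 - <<'E'
from row import *
row('w11',4)
pp(452.5,-236.6,-87.9,5)
E
```

```text
t 43.7 [ 0.5151 -0.0568  0.3018]
comp area 5288 (3.9 wedges) x [ 1.2 96.1] y [-26.1  29.3]
t43.8 from [515.1 -56.8 301.8] yaw-98.4 w72.8 F [ 0.6 -0.3  0.2]
roll -10.5  shift tx 177.4 ty 21.8 tz -69.2   j6 2->-30
roll -0.0  shift tx 0.0 ty 98.0 tz -0.0   j6 -30->-30
roll -0.0  shift tx -0.0 ty -98.0 tz 0.0   j6 -30->-30
roll 10.5  shift tx -159.9 ty 0.0 tz 36.4   j6 -30->-1
roll -0.0  shift tx 0.0 ty 91.5 tz -0.0   j6 -1->-1
```

Call:
apply_moves([
  {"tx":0,"ty":0,"tz":0,"roll":-5.3,"gripper":0.7},
  {"tx":0,"ty":0,"tz":0,"roll":-5.2,"gripper":0.7},
  {"tx":35,"ty":0,"tz":-14,"roll":0,"gripper":0.7},
  {"tx":37,"ty":0,"tz":-14,"roll":0,"gripper":0.7},
  {"tx":37,"ty":0,"tz":-14,"roll":0,"gripper":0.7},
])

```text
time: 44.25
position: [0.477, -0.1682, 0.3021]
tool_rot: [-90.1, 0.0, -87.8]
force: [0.7, -0.3, 0.1]
gripper_width: 0.0726
```

Call:
apply_moves([
  {"tx":37,"ty":10,"tz":-14,"roll":0,"gripper":0.7},
  {"tx":31.4,"ty":30,"tz":-13.2,"roll":0,"gripper":0.7},
  {"tx":0,"ty":25,"tz":0,"roll":0,"gripper":0.7},
  {"tx":0,"ty":5,"tz":0,"roll":0,"gripper":0.7},
  {"tx":0,"ty":0,"tz":0,"roll":0,"gripper":0.7},
])

```text
time: 44.75
position: [0.4526, -0.2363, 0.232]
tool_rot: [-90.2, 0.1, -87.9]
force: [-0.4, 0.1, 0.4]
gripper_width: 0.0728
```

Call:
apply_moves([
  {"tx":0,"ty":0,"tz":0,"roll":0,"gripper":0.7},
  {"tx":0,"ty":0,"tz":0,"roll":0,"gripper":0.7},
  {"tx":0,"ty":0,"tz":0,"roll":0,"gripper":0.7},
  {"tx":0,"ty":0,"tz":0,"roll":0,"gripper":0.7},
  {"tx":0,"ty":0,"tz":0,"roll":0,"gripper":0.7},
])

```text
time: 45.25
position: [0.4532, -0.2367, 0.2336]
tool_rot: [-90.0, -0.0, -87.8]
force: [0.5, -0.6, -1.1]
gripper_width: 0.0725
```

```bash
python3 - <<'E'
from wl import *
wlook('w12',dict(F=SEEDS['F']),.055)
plan((.4525,-.2366,.182,-87.9))
E
```

```text
t 45.25 [ 0.4532 -0.2367  0.2336] [-8.997e+01 -2.000e-02 -8.785e+01]
F [ 453.3 -237.4  271.5] err 0.05 area 1396 z 0.0257
t45.3 from [ 453.2 -236.7  233.5] yaw-87.9 w72.3 F [-0.2  1.3 -0.6]
roll 0.0  shift tx -0.2 ty 51.5 tz -0.7   j6 -30->-30
```

Good alignment; pick F.

Call:
apply_moves([
  {"tx":0.5,"ty":25,"tz":0,"roll":0.4,"gripper":0.7},
  {"tx":0,"ty":16,"tz":0,"roll":0,"gripper":0.7},
  {"tx":0,"ty":8,"tz":0,"roll":0,"gripper":0.7},
  {"tx":0,"ty":2.5,"tz":0,"roll":0,"gripper":0.7},
  {"tx":0,"ty":0,"tz":0,"roll":0,"gripper":0.7},
])

```text
time: 45.8
position: [0.4531, -0.2373, 0.1818]
tool_rot: [-90.0, 0.0, -88.3]
force: [1.0, -0.8, 0.5]
gripper_width: 0.0724
```

Call:
apply_moves([
  {"tx":0,"ty":0,"tz":0,"roll":0,"gripper":0},
  {"tx":0,"ty":0,"tz":0,"roll":0,"gripper":0},
  {"tx":0,"ty":0,"tz":0,"roll":0,"gripper":0},
  {"tx":0,"ty":0,"tz":0,"roll":0,"gripper":0},
  {"tx":0,"ty":0,"tz":0,"roll":0,"gripper":0},
])

```text
time: 46.3
position: [0.4533, -0.2374, 0.1826]
tool_rot: [-89.9, -0.0, -88.3]
force: [-1.0, -0.2, 6.9]
gripper_width: 0.0549
```

Call:
apply_moves([
  {"tx":0,"ty":-15,"tz":0,"roll":0,"gripper":0},
  {"tx":0,"ty":-40,"tz":0,"roll":0,"gripper":0},
  {"tx":0,"ty":-44,"tz":0,"roll":0,"gripper":0},
  {"tx":0,"ty":0,"tz":0,"roll":5,"gripper":0},
  {"tx":0,"ty":0,"tz":0,"roll":5.1,"gripper":0},
])

```text
time: 46.8
position: [0.4535, -0.2375, 0.283]
tool_rot: [-89.8, -0.1, -98.6]
force: [-0.7, 1.2, -0.2]
gripper_width: 0.0545
```

Call:
apply_moves([
  {"tx":-38,"ty":0,"tz":9,"roll":0,"gripper":0},
  {"tx":-40,"ty":0,"tz":9,"roll":0,"gripper":0},
  {"tx":-40,"ty":0,"tz":9,"roll":0,"gripper":0},
  {"tx":-35,"ty":0,"tz":9,"roll":0,"gripper":0},
  {"tx":0,"ty":0,"tz":0,"roll":0,"gripper":0},
])

```text
time: 47.3
position: [0.5122, -0.0879, 0.2815]
tool_rot: [-89.9, 0.0, -98.2]
force: [0.6, -1.0, -1.1]
gripper_width: 0.0541
```

Call:
apply_moves([
  {"tx":0,"ty":0,"tz":0,"roll":0,"gripper":0},
  {"tx":0,"ty":30,"tz":0,"roll":0,"gripper":0},
  {"tx":0,"ty":0,"tz":0,"roll":0,"gripper":0},
  {"tx":0,"ty":0,"tz":0,"roll":0,"gripper":0},
  {"tx":0,"ty":0,"tz":0,"roll":0,"gripper":0},
])

```text
time: 47.8
position: [0.511, -0.0918, 0.2516]
tool_rot: [-90.0, -0.0, -98.4]
force: [-0.0, -0.0, -0.1]
gripper_width: 0.0543
```

```bash
python3 -c "
from h import *
plan((*slot(5),.1885,TR[2]))"
```

```text
t47.8 from [511.  -91.8 251.6] yaw-98.4 w54.3 F [-0.  -0.  -0.1]
roll -0.0  shift tx -8.1 ty 63.1 tz -0.4   j6 -2->-1
```

Call:
apply_moves([
  {"tx":-8,"ty":15,"tz":0,"roll":0,"gripper":0},
  {"tx":0,"ty":20,"tz":0,"roll":0,"gripper":0},
  {"tx":0,"ty":0,"tz":0,"roll":0,"gripper":0},
  {"tx":0,"ty":0,"tz":0,"roll":0,"gripper":0},
  {"tx":0,"ty":12,"tz":0,"roll":0,"gripper":0},
])

```text
time: 48.3
position: [0.5131, -0.0836, 0.2054]
tool_rot: [-89.8, -0.0, -98.4]
force: [0.2, -0.0, -0.2]
gripper_width: 0.0548
```

Call:
apply_moves([
  {"tx":0,"ty":9,"tz":0,"roll":0,"gripper":0},
  {"tx":0,"ty":4,"tz":0,"roll":0,"gripper":0},
  {"tx":0,"ty":1.5,"tz":0,"roll":0,"gripper":0},
  {"tx":0,"ty":0,"tz":0,"roll":0,"gripper":0},
  {"tx":0,"ty":0,"tz":0,"roll":0,"gripper":0},
])

```text
time: 48.8
position: [0.5122, -0.0832, 0.1892]
tool_rot: [-90.0, -0.0, -98.4]
force: [0.6, 0.3, 0.1]
gripper_width: 0.0546
```

Call:
apply_moves([
  {"tx":0,"ty":0.7,"tz":0,"roll":0,"gripper":0},
  {"tx":-1,"ty":0,"tz":0,"roll":0,"gripper":0},
  {"tx":0,"ty":0,"tz":0,"roll":0,"gripper":0},
  {"tx":-1,"ty":0,"tz":0,"roll":0,"gripper":0},
  {"tx":0,"ty":0,"tz":0,"roll":0,"gripper":0},
])

```text
time: 49.3
position: [0.5125, -0.0813, 0.1887]
tool_rot: [-90.0, -0.0, -98.4]
force: [-0.1, -1.5, 6.0]
gripper_width: 0.0546
```

Call:
apply_moves([
  {"tx":0,"ty":0,"tz":0,"roll":0,"gripper":0},
  {"tx":-1,"ty":0,"tz":0,"roll":0,"gripper":0},
  {"tx":0,"ty":0,"tz":0,"roll":0,"gripper":0},
  {"tx":0,"ty":0,"tz":0,"roll":0,"gripper":0},
  {"tx":0,"ty":0,"tz":0,"roll":0,"gripper":0},
])

```text
time: 49.8
position: [0.5127, -0.081, 0.1887]
tool_rot: [-90.0, -0.0, -98.3]
force: [-2.8, -13.3, 4.4]
gripper_width: 0.0547
```

Contact again. Release and go for E.

Call:
apply_moves([
  {"tx":0,"ty":0,"tz":0,"roll":0,"gripper":0.3},
  {"tx":0,"ty":0,"tz":0,"roll":0,"gripper":0.7},
  {"tx":0,"ty":0,"tz":0,"roll":0,"gripper":0.7},
  {"tx":0,"ty":-20,"tz":0,"roll":0,"gripper":0.7},
  {"tx":0,"ty":-40,"tz":0,"roll":0,"gripper":0.7},
])

```text
time: 50.3
position: [0.5115, -0.0799, 0.247]
tool_rot: [-90.3, 0.0, -98.4]
force: [0.1, -0.2, 0.9]
gripper_width: 0.0724
```

Call:
apply_moves([
  {"tx":0,"ty":-45,"tz":0,"roll":0,"gripper":0.7},
  {"tx":0,"ty":-10,"tz":0,"roll":0,"gripper":0.7},
  {"tx":0,"ty":0,"tz":0,"roll":0,"gripper":0.7},
  {"tx":0,"ty":0,"tz":0,"roll":0,"gripper":0.7},
  {"tx":0,"ty":0,"tz":0,"roll":0,"gripper":0.7},
])

```text
time: 50.8
position: [0.512, -0.0801, 0.3021]
tool_rot: [-90.1, 0.0, -98.4]
force: [-0.0, 0.4, 0.1]
gripper_width: 0.0721
```

```bash
python3 - <<'E'
from row import *
row('w13',5)
pp(573.1,-298.2,-122,6)
E
```

```text
t 50.8 [ 0.512  -0.0801  0.3021]
comp area 6590 (4.9 wedges) x [  1.9 125.6] y [-26.4  29.2]
t50.9 from [512.1 -80.1 302.1] yaw-98.4 w72.7 F [ 0.4 -0.3 -0.6]
roll 23.6  shift tx 152.6 ty 22.1 tz 167.3   j6 -1->5
roll 0.0  shift tx 0.0 ty 98.0 tz -0.0   j6 5->5
roll 0.0  shift tx 0.0 ty -98.0 tz 0.0   j6 5->5
roll -23.6  shift tx -179.2 ty 0.0 tz -91.9   j6 5->-4
roll -0.0  shift tx 0.0 ty 91.5 tz -0.0   j6 -4->-4
```

Call:
apply_moves([
  {"tx":0,"ty":0,"tz":0,"roll":8,"gripper":0.7},
  {"tx":0,"ty":0,"tz":0,"roll":8,"gripper":0.7},
  {"tx":0,"ty":0,"tz":0,"roll":7.6,"gripper":0.7},
  {"tx":25,"ty":0,"tz":28,"roll":0,"gripper":0.7},
  {"tx":25,"ty":0,"tz":28,"roll":0,"gripper":0.7},
])

```text
time: 51.35
position: [0.5335, -0.1525, 0.3023]
tool_rot: [-90.1, -0.0, -121.9]
force: [1.5, 1.4, -0.1]
gripper_width: 0.0725
```

Call:
apply_moves([
  {"tx":26,"ty":0,"tz":28,"roll":0,"gripper":0.7},
  {"tx":26,"ty":0,"tz":28,"roll":0,"gripper":0.7},
  {"tx":26,"ty":0,"tz":28,"roll":0,"gripper":0.7},
  {"tx":24.6,"ty":0,"tz":27.3,"roll":0,"gripper":0.7},
  {"tx":0,"ty":0,"tz":0,"roll":0,"gripper":0.7},
])

```text
time: 51.85
position: [0.5744, -0.3023, 0.302]
tool_rot: [-90.0, -0.0, -122.1]
force: [0.2, 0.6, -0.4]
gripper_width: 0.0727
```

Call:
apply_moves([
  {"tx":0,"ty":35,"tz":0,"roll":0,"gripper":0.7},
  {"tx":0,"ty":30,"tz":0,"roll":0,"gripper":0.7},
  {"tx":0,"ty":5,"tz":0,"roll":0,"gripper":0.7},
  {"tx":0,"ty":0,"tz":0,"roll":0,"gripper":0.7},
  {"tx":0,"ty":0,"tz":0,"roll":0,"gripper":0.7},
])

```text
time: 52.35
position: [0.5741, -0.2983, 0.2343]
tool_rot: [-90.0, 0.0, -122.0]
force: [0.4, -0.2, -0.4]
gripper_width: 0.0725
```

```bash
python3 - <<'E'
from wl import *
wlook('w14',dict(E=SEEDS['E']),.055)
plan((.5731,-.2982,.182,-122))
E
```

```text
t 52.35 [ 0.5741 -0.2983  0.2343] [ -89.96    0.   -121.95]
E [ 572.8 -299.1   58.8] err 0.04 area 1431 z 0.0257
t52.4 from [ 574.2 -298.4  234.7] yaw-122.0 w72.5 F [-0.6 -1.   0.8]
roll 0.0  shift tx 0.4 ty 52.7 tz -1.1   j6 4->5
```

Call:
apply_moves([
  {"tx":1.2,"ty":25,"tz":-0.8,"roll":-0.7,"gripper":0.7},
  {"tx":0,"ty":16,"tz":0,"roll":0,"gripper":0.7},
  {"tx":0,"ty":8,"tz":0,"roll":0,"gripper":0.7},
  {"tx":0,"ty":3.5,"tz":0,"roll":0,"gripper":0.7},
  {"tx":0,"ty":0,"tz":0,"roll":0,"gripper":0.7},
])

```text
time: 52.9
position: [0.5725, -0.2989, 0.181]
tool_rot: [-90.0, 0.0, -121.3]
force: [-0.5, -0.8, -0.5]
gripper_width: 0.0726
```

Call:
apply_moves([
  {"tx":0,"ty":0,"tz":0,"roll":0,"gripper":0},
  {"tx":0,"ty":0,"tz":0,"roll":0,"gripper":0},
  {"tx":0,"ty":0,"tz":0,"roll":0,"gripper":0},
  {"tx":0,"ty":0,"tz":0,"roll":0,"gripper":0},
  {"tx":0,"ty":0,"tz":0,"roll":0,"gripper":0},
])

```text
time: 53.4
position: [0.5727, -0.299, 0.182]
tool_rot: [-89.9, 0.0, -121.3]
force: [-0.9, -0.1, 6.8]
gripper_width: 0.0547
```

Call:
apply_moves([
  {"tx":0,"ty":-15,"tz":0,"roll":0,"gripper":0},
  {"tx":0,"ty":-40,"tz":0,"roll":0,"gripper":0},
  {"tx":0,"ty":-44,"tz":0,"roll":0,"gripper":0},
  {"tx":0,"ty":0,"tz":0,"roll":-8,"gripper":0},
  {"tx":0,"ty":0,"tz":0,"roll":-8,"gripper":0},
])

```text
time: 53.9
position: [0.5729, -0.2992, 0.2833]
tool_rot: [-89.8, -0.1, -105.0]
force: [-0.7, 0.3, -1.3]
gripper_width: 0.0545
```

Call:
apply_moves([
  {"tx":0,"ty":0,"tz":0,"roll":-6.9,"gripper":0},
  {"tx":-35,"ty":0,"tz":-18,"roll":0,"gripper":0},
  {"tx":-35,"ty":0,"tz":-18,"roll":0,"gripper":0},
  {"tx":-35,"ty":0,"tz":-18,"roll":0,"gripper":0},
  {"tx":-35,"ty":0,"tz":-18,"roll":0,"gripper":0},
])

```text
time: 54.4
position: [0.5209, -0.1487, 0.2813]
tool_rot: [-89.9, -0.0, -98.4]
force: [0.3, -0.8, -1.0]
gripper_width: 0.0543
```

Call:
apply_moves([
  {"tx":-32,"ty":0,"tz":-18,"roll":0,"gripper":0},
  {"tx":0,"ty":0,"tz":0,"roll":0,"gripper":0},
  {"tx":0,"ty":30,"tz":0,"roll":0,"gripper":0},
  {"tx":0,"ty":0,"tz":0,"roll":0,"gripper":0},
  {"tx":0,"ty":0,"tz":0,"roll":0,"gripper":0},
])

```text
time: 54.9
position: [0.5085, -0.1159, 0.2507]
tool_rot: [-90.0, 0.0, -98.4]
force: [-0.5, 0.1, -1.1]
gripper_width: 0.0544
```

```bash
python3 -c "
from h import *
plan((*slot(6),.1885,TR[2]))"
```

```text
t54.9 from [ 508.5 -115.9  250.7] yaw-98.4 w54.4 F [-0.5  0.1 -1.1]
roll 0.0  shift tx -8.3 ty 62.2 tz -1.4   j6 -4->-4
```

Call:
apply_moves([
  {"tx":-8,"ty":15,"tz":-1,"roll":0,"gripper":0},
  {"tx":0,"ty":20,"tz":0,"roll":0,"gripper":0},
  {"tx":0,"ty":0,"tz":0,"roll":0,"gripper":0},
  {"tx":0,"ty":0,"tz":0,"roll":0,"gripper":0},
  {"tx":0,"ty":12,"tz":0,"roll":0,"gripper":0},
])

```text
time: 55.4
position: [0.5096, -0.1081, 0.2048]
tool_rot: [-89.8, -0.0, -98.4]
force: [0.0, -1.3, -1.6]
gripper_width: 0.0545
```

Call:
apply_moves([
  {"tx":0,"ty":9,"tz":0,"roll":0,"gripper":0},
  {"tx":0,"ty":3.5,"tz":0,"roll":0,"gripper":0},
  {"tx":0,"ty":1.5,"tz":0,"roll":0,"gripper":0},
  {"tx":0,"ty":0,"tz":0,"roll":0,"gripper":0},
  {"tx":0,"ty":0,"tz":0,"roll":0,"gripper":0},
])

```text
time: 55.9
position: [0.5086, -0.1076, 0.1891]
tool_rot: [-90.0, -0.0, -98.4]
force: [-0.5, 0.7, -0.0]
gripper_width: 0.0545
```

Call:
apply_moves([
  {"tx":0,"ty":0.6,"tz":0,"roll":0,"gripper":0},
  {"tx":-1,"ty":0,"tz":0,"roll":0,"gripper":0},
  {"tx":0,"ty":0,"tz":0,"roll":0,"gripper":0},
  {"tx":-1,"ty":0,"tz":0,"roll":0,"gripper":0},
  {"tx":0,"ty":0,"tz":0,"roll":0,"gripper":0},
])

```text
time: 56.4
position: [0.5088, -0.1055, 0.1884]
tool_rot: [-90.0, 0.0, -98.4]
force: [0.5, -0.0, -0.3]
gripper_width: 0.0544
```

Call:
apply_moves([
  {"tx":0,"ty":0.7,"tz":0,"roll":0,"gripper":0},
  {"tx":-1,"ty":0,"tz":0,"roll":0,"gripper":0},
  {"tx":0,"ty":0,"tz":0,"roll":0,"gripper":0},
  {"tx":-0.5,"ty":0,"tz":0,"roll":0,"gripper":0},
  {"tx":0,"ty":0,"tz":0,"roll":0,"gripper":0},
])

```text
time: 56.9
position: [0.5092, -0.1047, 0.188]
tool_rot: [-89.9, -0.0, -98.3]
force: [-1.6, -10.8, 6.6]
gripper_width: 0.0546
```

Call:
apply_moves([
  {"tx":0,"ty":0,"tz":0,"roll":0,"gripper":0},
  {"tx":-1,"ty":0,"tz":0,"roll":0,"gripper":0},
  {"tx":0,"ty":0,"tz":0,"roll":0,"gripper":0},
  {"tx":0,"ty":0,"tz":0,"roll":0,"gripper":0},
  {"tx":0,"ty":0,"tz":0,"roll":0,"gripper":0},
])

```text
time: 57.4
position: [0.5094, -0.1044, 0.188]
tool_rot: [-89.9, -0.1, -98.3]
force: [-5.2, -23.2, 4.9]
gripper_width: 0.0544
```

Release, lift to 0.40 near the tray middle, and look.

Call:
apply_moves([
  {"tx":0,"ty":0,"tz":0,"roll":0,"gripper":0.3},
  {"tx":0,"ty":0,"tz":0,"roll":0,"gripper":0.7},
  {"tx":0,"ty":0,"tz":0,"roll":0,"gripper":0.7},
  {"tx":0,"ty":-20,"tz":0,"roll":0,"gripper":0.7},
  {"tx":0,"ty":-40,"tz":0,"roll":0,"gripper":0.7},
])

```text
time: 57.9
position: [0.5082, -0.1027, 0.2462]
tool_rot: [-90.3, 0.0, -98.4]
force: [1.5, 0.1, 0.3]
gripper_width: 0.0723
```

Call:
apply_moves([
  {"tx":0,"ty":-45,"tz":0,"roll":0,"gripper":0.7},
  {"tx":-30,"ty":-45,"tz":-10,"roll":0,"gripper":0.7},
  {"tx":-30,"ty":-40,"tz":-10,"roll":0,"gripper":0.7},
  {"tx":0,"ty":0,"tz":0,"roll":0,"gripper":0.7},
  {"tx":0,"ty":0,"tz":0,"roll":0,"gripper":0.7},
])

```text
time: 58.4
position: [0.4988, -0.0436, 0.3737]
tool_rot: [-89.9, 0.0, -98.3]
force: [-0.6, -0.3, -0.3]
gripper_width: 0.0726
```

Call:
apply_moves([
  {"tx":0,"ty":0,"tz":0,"roll":0,"gripper":0.7},
  {"tx":0,"ty":0,"tz":0,"roll":0,"gripper":0.7},
  {"tx":0,"ty":0,"tz":0,"roll":0,"gripper":0.7},
  {"tx":0,"ty":0,"tz":0,"roll":0,"gripper":0.7},
  {"tx":0,"ty":0,"tz":0,"roll":0,"gripper":0.7},
])

```text
time: 58.9
position: [0.4987, -0.0445, 0.3724]
tool_rot: [-90.0, 0.0, -98.4]
force: [0.8, 0.2, 0.6]
gripper_width: 0.0729
```

```bash
python3 - <<'E'
from row import *
o,h,tx,ty=row('w15',6)
m=(abs(tx-72)<80)&(abs(ty)<34)
a=(abs(ty)<24);print('heights',[ '%.4f'%np.nanmedian(h[(abs(tx-12-24*i)<6)&a]) for i in range(6)])
s=np.load('pics/w15s.npy',allow_pickle=True).item();im=cv2.imread('pics/w15.png');d=np.load('pics/w15.npy')
o,h,X,Y=ortho('wrist',im,d,.032,(.42,.60),(-.15,.11),s=s)
cv2.imwrite('pics/w15o.png',cv2.resize(o,None,fx=3,fy=3,interpolation=cv2.INTER_CUBIC))
o,h,X,Y=ortho('wrist',im,d,.070,(.44,.56),(.02,.12),s=s)
m=(h>.060)&(h<.08);print('knob',X[m].mean(),Y[m].mean(),np.nanmedian(h[m]),cv2.minAreaRect(np.stack([X[m],Y[m]],1).astype('f4')*1000))
E
```

```text
t 58.9 [ 0.4987 -0.0445  0.3724]
comp area 7907 (5.9 wedges) x [  1.1 143.9] y [-25.8  29.1]
heights ['0.0318', '0.0317', '0.0318', '0.0317', '0.0317', '0.0317']
knob 0.49258799171842654 0.0690724637681159 0.06956682218621962 ((492.55548095703125, 68.8544692993164), (33.241092681884766, 15.530296325683594), 20.85445785522461)
```

View pics/w15o.png

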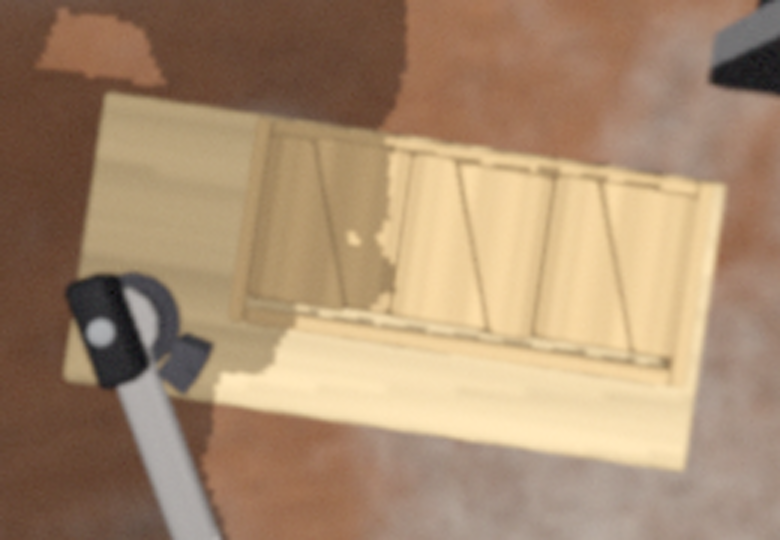

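```bash
python3 -c "
from h import *
plan((.4924,.0697,.30,-159.5),(.4924,.0697,.222,-159.5))"
```

```text
t59.0 from [498.7 -44.5 372.5] yaw-98.4 w72.4 F [ 0.6 -0.1 -0. ]
roll 61.1  shift tx -34.0 ty 72.5 tz -109.1   j6 3->78
roll -0.0  shift tx 0.0 ty 78.0 tz -0.0   j6 78->78
```

Call:
apply_moves([
  {"tx":0,"ty":0,"tz":0,"roll":7.7,"gripper":0},
  {"tx":0,"ty":0,"tz":0,"roll":7.7,"gripper":0},
  {"tx":0,"ty":0,"tz":0,"roll":7.7,"gripper":0},
  {"tx":0,"ty":0,"tz":0,"roll":7.7,"gripper":0},
  {"tx":0,"ty":0,"tz":0,"roll":7.7,"gripper":0},
])

```text
time: 59.45
position: [0.4988, -0.0443, 0.3728]
tool_rot: [-90.0, -0.0, -137.2]
force: [-0.2, -1.5, 0.1]
gripper_width: 0.0427
```

Call:
apply_moves([
  {"tx":0,"ty":0,"tz":0,"roll":7.7,"gripper":0},
  {"tx":0,"ty":0,"tz":0,"roll":7.7,"gripper":0},
  {"tx":0,"ty":0,"tz":0,"roll":7.2,"gripper":0},
  {"tx":0,"ty":0,"tz":0,"roll":0,"gripper":0},
  {"tx":0,"ty":0,"tz":0,"roll":0,"gripper":0},
])

```text
time: 59.95
position: [0.4987, -0.0443, 0.3728]
tool_rot: [-90.0, -0.0, -159.2]
force: [0.6, 1.1, -0.4]
gripper_width: 0.0422
```

```bash
python3 -c "
from h import *
plan((.4924,.0697,.27,-159.5),(.4924,.0697,.222,-159.5))"
```

```text
t60.0 from [498.7 -44.3 372.8] yaw-159.2 w42.2 F [ 0.6  1.1 -0.4]
roll 0.3  shift tx -34.0 ty 102.8 tz -109.0   j6 64->78
roll -0.0  shift tx 0.0 ty 48.0 tz -0.0   j6 78->78
```

Call:
apply_moves([
  {"tx":-11,"ty":20,"tz":-36,"roll":0,"gripper":0},
  {"tx":-11,"ty":30,"tz":-36,"roll":0,"gripper":0},
  {"tx":-12,"ty":30,"tz":-37,"roll":0,"gripper":0},
  {"tx":0,"ty":20,"tz":0,"roll":0,"gripper":0},
  {"tx":0,"ty":0,"tz":0,"roll":0,"gripper":0},
])

```text
time: 60.45
position: [0.4913, 0.0706, 0.2707]
tool_rot: [-90.1, -0.2, -159.2]
force: [0.4, -0.3, 0.6]
gripper_width: 0.0428
```

Call:
apply_moves([
  {"tx":0,"ty":0,"tz":0,"roll":0,"gripper":0},
  {"tx":0,"ty":0,"tz":0,"roll":0,"gripper":0},
  {"tx":0,"ty":0,"tz":0,"roll":0,"gripper":0},
  {"tx":0,"ty":0,"tz":0,"roll":0,"gripper":0},
  {"tx":0,"ty":0,"tz":0,"roll":0,"gripper":0},
])

```text
time: 60.95
position: [0.4925, 0.0694, 0.2734]
tool_rot: [-90.0, 0.1, -159.5]
force: [0.1, 0.1, 0.1]
gripper_width: 0.0429
```

```bash
python3 - <<'E'
from h import *
s=ctrl.sense();im,d=snap('wrist','w16')
o,h,X,Y=ortho('wrist',im,d,.070,(.42,.56),(0,.14),s=s)
m=(h>.060)&(h<.08)&(np.hypot(X-.4924,Y-.0697)<.025)
print('knob',X[m].mean(),Y[m].mean(),m.sum(),cv2.minAreaRect(np.stack([X[m],Y[m]],1).astype('f4')*1000))
cv2.imwrite('pics/w16o.png',cv2.resize(o,None,fx=3,fy=3))
plan((.4924,.0697,.222,-159.5))
E
```

```text
knob 0.49432278481012654 0.0705822784810126 474 ((494.5255432128906, 70.55474090576172), (34.857791900634766, 14.011465072631836), 19.983104705810547)
t61.0 from [492.5  69.5 273.2] yaw-159.5 w42.5 F [-0.1 -0.2  0.8]
roll 0.0  shift tx -0.0 ty 51.2 tz -0.2   j6 78->78
```

View pics/w16o.png

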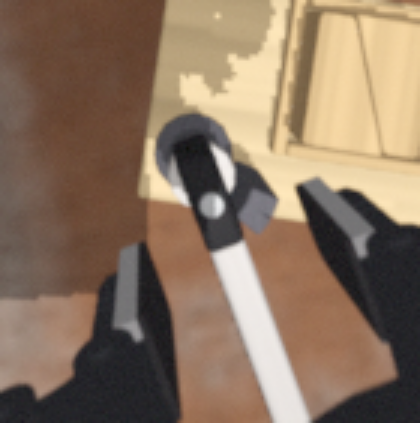

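Call:
apply_moves([
  {"tx":-1.1,"ty":20,"tz":0,"roll":0,"gripper":0},
  {"tx":0,"ty":18,"tz":0,"roll":0,"gripper":0},
  {"tx":0,"ty":10,"tz":0,"roll":0,"gripper":0},
  {"tx":0,"ty":2,"tz":0,"roll":0,"gripper":0},
  {"tx":0,"ty":0,"tz":0,"roll":0,"gripper":0},
])

```text
time: 61.5
position: [0.4934, 0.0701, 0.2228]
tool_rot: [-90.0, -0.0, -159.5]
force: [0.7, 0.5, 0.0]
gripper_width: 0.0426
```

Call:
apply_moves([
  {"tx":0,"ty":0,"tz":0,"roll":0,"gripper":-0.9},
  {"tx":0,"ty":0,"tz":0,"roll":0,"gripper":-0.9},
  {"tx":0,"ty":0,"tz":0,"roll":0,"gripper":-0.9},
  {"tx":0,"ty":0,"tz":0,"roll":0,"gripper":-0.9},
  {"tx":0,"ty":0,"tz":0,"roll":0,"gripper":-0.9},
])

```text
time: 62.0
position: [0.4934, 0.0707, 0.2237]
tool_rot: [-90.0, 0.1, -159.5]
force: [-3.6, 11.3, 7.9]
gripper_width: 0.0132
```

Call:
apply_moves([
  {"tx":0,"ty":-3,"tz":0,"roll":0,"gripper":-0.9},
  {"tx":0,"ty":-4,"tz":0,"roll":0,"gripper":-0.9},
  {"tx":0,"ty":-4,"tz":0,"roll":0,"gripper":-0.9},
  {"tx":0,"ty":-4,"tz":0,"roll":0,"gripper":-0.9},
  {"tx":0,"ty":0,"tz":0,"roll":0,"gripper":-0.9},
])

```text
time: 62.5
position: [0.4934, 0.0707, 0.2386]
tool_rot: [-90.0, 0.1, -159.5]
force: [-2.7, 11.3, 2.3]
gripper_width: 0.013
```

Call:
apply_moves([
  {"tx":0,"ty":-3,"tz":-0.6,"roll":0,"gripper":-0.9},
  {"tx":0,"ty":-2,"tz":0,"roll":0,"gripper":-0.9},
  {"tx":0,"ty":0,"tz":0,"roll":0,"gripper":-0.9},
  {"tx":0,"ty":0,"tz":0,"roll":0,"gripper":-0.9},
  {"tx":0,"ty":0,"tz":0,"roll":0,"gripper":-0.9},
])

```text
time: 63.0
position: [0.4934, 0.0709, 0.2434]
tool_rot: [-90.0, 0.1, -159.5]
force: [-0.2, 6.2, 2.0]
gripper_width: 0.0128
```

```bash
python3 - <<'E'
from h import *
s=ctrl.sense();print(s['position'],s['force'].round(1),s['torque'].round(2))
im,d=snap('side','s3');C=cloud('side',d)
for v,u in((280,345),(281,360),(282,375)): pass
m=(C[...,0]>.33)&(C[...,0]<.45)&(C[...,1]>.0)&(C[...,1]<.07)&(C[...,2]>.03)&(C[...,2]<.09)
print('bar z',np.percentile(C[m][:,2],[10,50,90]) if m.any() else None,m.sum())
E
```

```text
[0.49335377 0.07091336 0.24338694] [-0.2  6.2  2. ] [ 1.03  0.04 -0.05]
bar z [0.05582929 0.06068354 0.06378485] 293
```

Call:
apply_moves([
  {"tx":0,"ty":0,"tz":0,"roll":-6,"gripper":-0.9},
  {"tx":0,"ty":0,"tz":0,"roll":-7,"gripper":-0.9},
  {"tx":0,"ty":0,"tz":0,"roll":-7,"gripper":-0.9},
  {"tx":0,"ty":0,"tz":0,"roll":-7,"gripper":-0.9},
  {"tx":0,"ty":0,"tz":0,"roll":-6,"gripper":-0.9},
])

```text
time: 63.55
position: [0.4929, 0.0714, 0.2432]
tool_rot: [-90.0, 0.0, -126.2]
force: [-3.5, 17.9, 2.3]
gripper_width: 0.0126
```

Call:
apply_moves([
  {"tx":0,"ty":0,"tz":0,"roll":-6,"gripper":-0.9},
  {"tx":0,"ty":0,"tz":0,"roll":-7,"gripper":-0.9},
  {"tx":0,"ty":0,"tz":0,"roll":-7,"gripper":-0.9},
  {"tx":0,"ty":0,"tz":0,"roll":-7,"gripper":-0.9},
  {"tx":0,"ty":0,"tz":0,"roll":-6,"gripper":-0.9},
])

```text
time: 64.05
position: [0.4923, 0.0717, 0.243]
tool_rot: [-90.1, 0.1, -93.2]
force: [-6.9, 23.5, 3.1]
gripper_width: 0.013
```

```bash
python3 - <<'E'
from h import *
s=ctrl.sense();print(s['position'],s['tool_rot'],s['force'].round(1),s['torque'].round(2),s['gripper_width'])
E
```

```text
[0.49232586 0.07171588 0.2430471 ] [-9.00956349e+01  7.23511659e-02 -9.32212243e+01] [-6.9 23.5  3.1] [ 4.09  1.04 -0.02] 0.012963315736305481
```

Call:
apply_moves([
  {"tx":-1,"ty":0,"tz":-0.4,"roll":0,"gripper":-0.9},
  {"tx":0,"ty":0,"tz":0,"roll":-4,"gripper":-0.9},
  {"tx":0,"ty":0,"tz":0,"roll":-3,"gripper":-0.9},
  {"tx":0,"ty":0,"tz":0,"roll":-2,"gripper":-0.9},
  {"tx":0,"ty":0,"tz":0,"roll":0,"gripper":-0.9},
])

```text
time: 64.55
position: [0.492, 0.0722, 0.243]
tool_rot: [-90.1, 0.0, -84.4]
force: [-4.9, 10.9, 3.2]
gripper_width: 0.0129
```

```bash
python3 - <<'E'
from h import *
s=ctrl.sense();print(s['position'],s['tool_rot'],s['force'].round(1),s['torque'].round(2),s['gripper_width'])
E
```

```text
[0.49201155 0.0721672  0.24303029] [-9.00893463e+01  4.14134004e-02 -8.43988108e+01] [-4.9 10.9  3.2] [2.12 0.81 0.05] 0.012861080401551392
```

Call:
apply_moves([
  {"tx":0,"ty":0,"tz":0,"roll":-2,"gripper":-0.9},
  {"tx":0,"ty":0,"tz":0,"roll":-1,"gripper":-0.9},
  {"tx":0,"ty":0,"tz":0,"roll":0,"gripper":-0.9},
  {"tx":0,"ty":0,"tz":0,"roll":0,"gripper":-0.9},
  {"tx":0,"ty":0,"tz":0,"roll":0,"gripper":-0.9},
])

```text
time: 65.05
position: [0.4919, 0.0721, 0.243]
tool_rot: [-90.1, 0.1, -81.5]
force: [-6.8, 11.7, 2.6]
gripper_width: 0.0127
```

```bash
python3 - <<'E'
from h import *
s=ctrl.sense();print(s['position'],s['tool_rot'],s['force'].round(1),s['torque'].round(2),s['gripper_width'])
E
```

```text
[0.49192792 0.07212884 0.24299854] [-9.01006951e+01  5.09385833e-02 -8.15025289e+01] [-6.8 11.7  2.6] [ 2.09  0.85 -0.25] 0.012654372603108014
```

Call:
apply_moves([
  {"tx":0,"ty":0,"tz":0,"roll":-1,"gripper":-0.9},
  {"tx":0,"ty":0,"tz":0,"roll":-1,"gripper":-0.9},
  {"tx":0,"ty":0,"tz":0,"roll":-0.5,"gripper":-0.9},
  {"tx":0,"ty":0,"tz":0,"roll":0,"gripper":-0.9},
  {"tx":0,"ty":0,"tz":0,"roll":0,"gripper":-0.9},
])

```text
time: 65.55
position: [0.4919, 0.0721, 0.243]
tool_rot: [-90.1, 0.1, -79.1]
force: [-7.1, 11.4, 2.2]
gripper_width: 0.013
```

```bash
python3 - <<'E'
from h import *
s=ctrl.sense();print(s['position'],s['tool_rot'],s['force'].round(1),s['torque'].round(2),s['gripper_width'])
E
```

```text
[0.49192442 0.07212262 0.24298057] [-9.01030061e+01  6.97851351e-02 -7.90595362e+01] [-7.1 11.4  2.2] [ 2.08  0.9  -1.04] 0.013031495220121286
```

Call:
apply_moves([
  {"tx":0,"ty":3,"tz":-0.5,"roll":0.5,"gripper":-0.9},
  {"tx":0,"ty":4,"tz":0,"roll":0,"gripper":-0.9},
  {"tx":0,"ty":4,"tz":0,"roll":0,"gripper":-0.9},
  {"tx":0,"ty":4,"tz":0,"roll":0,"gripper":-0.9},
  {"tx":0,"ty":0,"tz":0,"roll":0,"gripper":-0.9},
])

```text
time: 66.05
position: [0.4918, 0.0721, 0.2277]
tool_rot: [-90.1, 0.1, -79.5]
force: [-3.2, 13.4, -6.6]
gripper_width: 0.0129
```

Call:
apply_moves([
  {"tx":0,"ty":3,"tz":0,"roll":0,"gripper":-0.9},
  {"tx":0,"ty":2,"tz":0,"roll":0,"gripper":-0.9},
  {"tx":0,"ty":1,"tz":0,"roll":0,"gripper":-0.9},
  {"tx":0,"ty":0,"tz":0,"roll":0,"gripper":-0.9},
  {"tx":0,"ty":0,"tz":0,"roll":0,"gripper":-0.9},
])

```text
time: 66.55
position: [0.4918, 0.0721, 0.2233]
tool_rot: [-90.0, 0.1, -79.5]
force: [-11.3, 11.9, 35.7]
gripper_width: 0.0127
```

Call:
apply_moves([
  {"tx":0,"ty":-0.8,"tz":0,"roll":0,"gripper":-0.5},
  {"tx":0,"ty":0,"tz":0,"roll":0,"gripper":0},
  {"tx":0,"ty":0,"tz":0,"roll":0,"gripper":0},
  {"tx":0,"ty":0,"tz":0,"roll":0,"gripper":0},
  {"tx":0,"ty":-20,"tz":0,"roll":0,"gripper":0},
])

```text
time: 67.05
position: [0.4916, 0.0714, 0.2412]
tool_rot: [-90.2, 0.0, -79.5]
force: [0.2, 0.5, 0.4]
gripper_width: 0.0422
```

Call:
apply_moves([
  {"tx":0,"ty":-40,"tz":0,"roll":0,"gripper":0},
  {"tx":0,"ty":-40,"tz":0,"roll":0,"gripper":0},
  {"tx":40,"ty":-40,"tz":0,"roll":0,"gripper":0},
  {"tx":40,"ty":-40,"tz":0,"roll":0,"gripper":0},
  {"tx":0,"ty":0,"tz":0,"roll":0,"gripper":0},
])

```text
time: 67.55
position: [0.5071, -0.0008, 0.3977]
tool_rot: [-89.6, -0.2, -79.6]
force: [-0.0, 0.2, -1.0]
gripper_width: 0.043
```

Call:
apply_moves([
  {"tx":0,"ty":0,"tz":0,"roll":0,"gripper":0},
  {"tx":0,"ty":0,"tz":0,"roll":0,"gripper":0},
  {"tx":0,"ty":0,"tz":0,"roll":0,"gripper":0},
  {"tx":0,"ty":0,"tz":0,"roll":0,"gripper":0},
  {"tx":0,"ty":0,"tz":0,"roll":0,"gripper":0},
])

```text
time: 68.05
position: [0.5052, 0.0025, 0.3928]
tool_rot: [-90.1, 0.0, -79.4]
force: [0.6, -0.4, -0.0]
gripper_width: 0.0426
```

```bash
python3 - <<'E'
from h import *
from ad import *
s=ctrl.sense();im,d=snap('wrist','w17');np.save('pics/w17s.npy',s,allow_pickle=True)
print(s['time'],s['position'])
adapter('w17',.485,.239)
o,h,X,Y=ortho('wrist',im,d,.042,(.38,.60),(-.15,.13),s=s)
cv2.imwrite('pics/w17o.png',cv2.resize(o,None,fx=2.8,fy=2.6,interpolation=cv2.INTER_CUBIC))
m=(h>.037)&(h<.056)&(Y<.045)&(Y>-.13)&(X>.45);P=np.stack([X[m],Y[m]],1)
r=cv2.minAreaRect(P.astype('f4')*1000);print('bar',np.nanmedian(h[m]),r)
l=cv2.fitLine(P.astype('f4'),cv2.DIST_L2,0,.01,.01).ravel();print('dir',np.degrees(np.arctan2(l[1],l[0])))
for y in (.02,-.03,-.08): 
    q=m&(abs(Y-y)<.01);print(y,np.nanmedian(h[q]))
q=(h>.06)&(np.hypot(X-.493,Y-.07)<.03);print('knob top',np.nanmedian(h[q]))
E
```

```text
68.05 [0.50515369 0.00252314 0.39276477]Traceback (most recent call last):
  File "<stdin>", line 5, in <module>
  File "ad.py", line 6, in adapter
    k,l,st,ce=cv2.connectedComponentsWithStats(m.astype('u1'));j=1+np.argmax(st[1:,4]);m=l==j
                                                                   ~~~~~~~~~^^^^^^^^^^
    return _wrapfunc(a, 'argmax', axis=axis, out=out, **kwds)
    return bound(*args, **kwds)
ValueError: attempt to get argmax of an empty sequence
```

```bash
python3 - <<'E'
from h import *
s=np.load('pics/w17s.npy',allow_pickle=True).item();im=cv2.imread('pics/w17.png');d=np.load('pics/w17.npy')
o,h,X,Y=ortho('wrist',im,d,.042,(.38,.60),(-.15,.13),s=s)
cv2.imwrite('pics/w17o.png',cv2.resize(o,None,fx=2.8,fy=2.6,interpolation=cv2.INTER_CUBIC))
m=(h>.037)&(h<.056)&(Y<.045)&(Y>-.13)&(X>.45);P=np.stack([X[m],Y[m]],1)
r=cv2.minAreaRect(P.astype('f4')*1000);print('bar',np.nanmedian(h[m]),r)
l=cv2.fitLine(P.astype('f4'),cv2.DIST_L2,0,.01,.01).ravel();print('dir',np.degrees(np.arctan2(l[1],l[0])))
for y in (.02,-.03,-.08): 
    q=m&(abs(Y-y)<.01);print(y,np.nanmedian(h[q]))
q=(h>.06)&(np.hypot(X-.493,Y-.07)<.03);print('knob top',np.nanmedian(h[q]))
im,d=snap('side','s4');C=cloud('side',d)
m=(np.hypot(C[...,0]-.485,C[...,1]-.239)<.05)&(C[...,2]>.028)&(C[...,2]<.06)
print('adapter top',C[m].mean(0),np.percentile(C[m][:,2],[5,50,95]),m.sum())
E
```

```text
bar 0.04162074800432314 ((504.9246520996094, -27.53424835205078), (27.267526626586914, 155.3276824951172), 13.13402271270752)
dir -81.72705
0.02 0.04162990254937565
-0.03 0.04161508138572945
-0.08 0.04149859924725707
knob top 0.0696766778045016
adapter top [0.48351536 0.24171558 0.0335543 ] [0.02958672 0.03361309 0.03713017] 307
```

View pics/w17o.png

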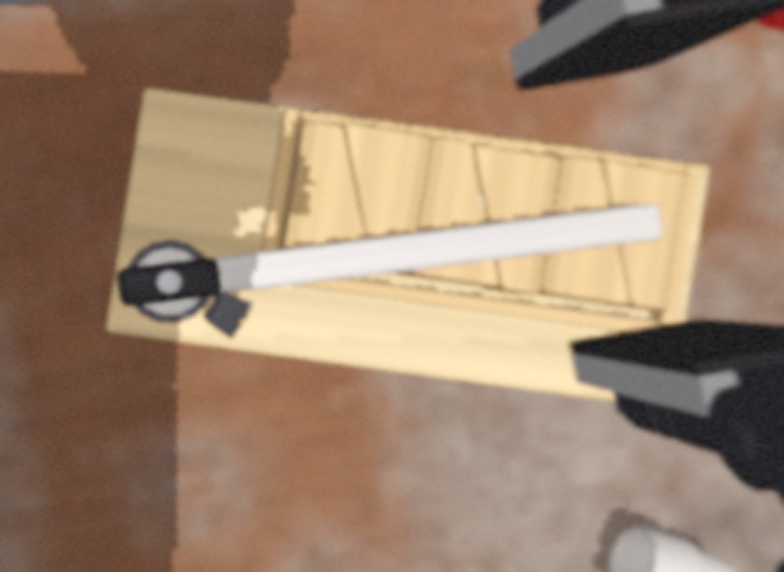

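View pics/s4.png

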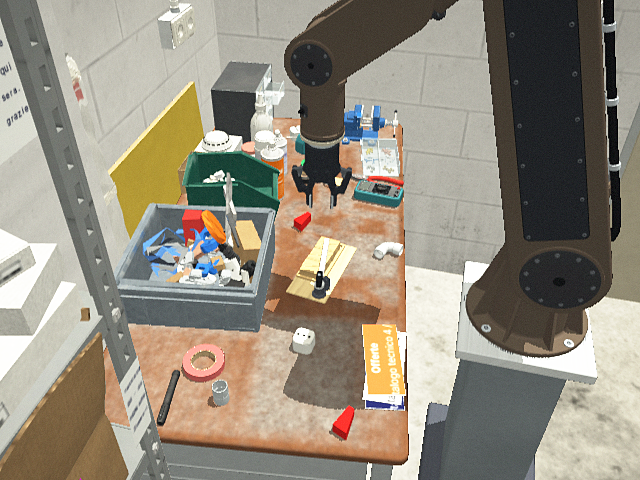

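```bash
python3 -c "
from rig import ctrl
s=ctrl.sense();print(s['time'],s['force'].round(1));print(ctrl.close_job())"
```

```text
68.15 [-0.   0.5 -0. ]
the job is handed in; nothing more can be done
None
```

I moved the adapter out of the tray and packed all six wedges head to tail against the end wall. Then I lifted the knob 20 mm, swung the bar to its end stop and pushed the knob down. I handed the job in at 68 s; it gives no verdict.

What my last checks showed:
- **Row:** it spans 1 to 144 mm from the end wall with no visible gaps. All wedge tops read about 32 mm, and the row sits about 1.7 mm off centre across the pen by my calibration. I measured this just before locking. The final picture shows the row intact under the bar.
- **Bar and knob:** the top of the bar reads 41.6 mm (nominal 42 mm when down) and the knob top 69.7 mm (nominal 70 mm). The bar lies over the row at its end stop.
- **Adapter:** it stands upright on the desk at about (0.485, 0.240) m, well clear of the tray. It was knocked about 2–3 cm towards a wedge after I first set it down, so I gripped it again and moved it clear.
- **Bystanders:** I never went near any of them. The side view shows them in place; I did not measure them.

No check failed. Two small disagreements came up. The wedge fit put the tray origin about 1 mm from my first estimate, and I corrected for it. Two knob-centre readings differed by about 2 mm, which put up to about 24 N of side force on the knob while turning.

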